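Load the film dispenser

ROBOT

A 7-joint arm with a two-finger parallel gripper is mounted at the origin on a cart in front of the work surface, level with it; the furniture and walls round the work are solid. World frame = base frame: x ahead of the robot, y to its left, z up, the work surface at z = 0. Lengths are in m, angles in rad, forces in N, time in s.
With the tool pointing down it reaches from about 0.4 to 0.875 m from the base axis. Payload 19.3 kg.
Tool frame: the origin (TCP) lies at the very end of the fingers, on their centre line; the grasp point (between the pads) lies 19 mm behind it; z points along the fingers, y is the line along which they close (so a half turn about z gives the same grasp; the last joint's range is limited). The gripper opens to 85 mm and grips with 20 to 120 N. Pads are 22 mm wide; open, the fingers measure 114 mm over their backs; the gripper's body (76 mm by 85 mm) begins 54 mm behind the grasp point. The pads swing forward as they close: fully open they stand 13 mm farther back than shut.
Start: joints at [-1.263, 0.521, -0.036, 1.599, 0.021, 1.021, -0.113], TCP at [0.231, 0.581, 0.231] pointing down, gripper open.
Joint ranges: [-2.91, 2.91], [-0.3, 2.13], [-1.5, 1.42], [0.17, 2.43], [-1.26, 4.41], [0.16, 1.93], [-2.52, 2.52]. Speed limits (rad/s): [1.89, 1.89, 2.39, 2.39, 3.01, 3.01, 3.01].

INTERFACE

Orientations are given as [roll, pitch, yaw] about the fixed x, y, z axes, in that order (R = Rz(yaw) Ry(pitch) Rx(roll)).
In Python, from workcell import bot gives the robot as it stands. The module is installed in compiled form; this text tells all that it offers.
- The arm moves only by the tool apply_moves, never from a script. Its arguments are lists of equal length, an entry for each row: "claw": the finger opening in m, from 0 to 0.0854; "xyz": the shift along the tool's x, y, z in m, a list of three; "twist": the turn, a rotation vector about the tool's x, y, z in rad, a list of three. A call has 1 to 20 rows; each row shifts and turns the commanded pose from where the row before left it, along the tool's axes as they then stand; what a row does not reach is not made up. A row lasts 1/10 s, in which the tool goes at most 50 mm and 8.59 degrees, less where a joint would pass 70% of its speed; a pose out of reach is approached as far as the arm can. A call with a gripper value outside its range is refused whole. The fingers move at their own pace and stop on an object; "force" is the grip in N (left out, the last holds). Time passes only in rows, so rows that do not move let the fingers close. It gives the time, the measured TCP pose, the force, the opening and the grip force at its end, in the units of the state.
- bot.observe(): the state, without advancing time (a new reading comes with each control period).
- bot.grab_frame(name): name is "scene" or "top"; returns a dict with "img" (384x512x3 uint8, red, green, blue), "vfov" (degrees; the focal length in pixels is half the picture's height over the tangent of half this angle, whatever the lens; pixels are square), "cx", "cy" (the principal point, pixels), "distortion" ([k1, k2, p1, p2, k3] as OpenCV has them; the pictures are not rectified), "view" (4x4, takes a point from world to camera coordinates). Camera axes: x right, y up, looking along -z (the intrinsics and any distortion apply to the point x, -y, -z); pixel columns grow to the right and rows downward; lengths in m; the calibration is good to about 2 mm. A picture is of the moment at which its call begins. There is no depth.
- bot.job_done(): hands the job in; it is judged then, once.
Trained networks look in the newest picture that a camera, given by its name, has taken for a name from the list of things; names that differ only in an ending like _2 or _b are one class to them, and where a whole thing is asked for, a point or a joint stands for the part that bears it (a point fixed in the world has none). Each returns a list of dicts, best first, with "score" (0 to 1); they miss things now and then, are a little off and sometimes report something else, mostly with a low value. They report only what shows in the picture. A call takes as long as a camera call. They do not tell look-alikes from the thing itself.
- bot.find_in(camera, query): "position" ([x, y, z] in m, in world coordinates, good to about 4 mm: the middle of the surface that is visible of it).
The state is a dict: "clock": time; "qpos": joint angles; "qd": joint speeds; "joint_efforts": joint torques, N m; "position": TCP position; "tool_rot": TCP orientation; "force": force on the tool from outside, world axes, zero at the start; "moment": the same for the moment, N m; "grip_width": finger opening in m; "finger_force": force on a finger pad.
Only numpy, scipy, OpenCV 4.12 (cv2) and the standard library are available. Lean on these libraries where they do the work, as an engineer would, in place of code of your own. Each camera call takes 0.05 s, during which the arm holds its last target. There are 200 camera calls.

TASK

Load the bench film dispenser: lay the short roll in the trough between its two bearing plates, then slide the axle in from the right, through the right plate, the roll's core and the left plate, and press it home against the brake spring until the catch on the left drops into its groove and holds it. Feel your way and never force the axle (about 15 N is plenty), and leave the things standing round it where they are.

Things in the scene. Friction and masses are not known exactly. Their poses are not given: they have to be found in the camera images.
- dispenser: Film dispenser screwed to the table: steel base 150 x 152 mm; white right plate 12 mm thick, 102 mm high (y -64 to -52 mm); grey left plate (y 52 to 64 mm); toothed cutter bar in front (x -66 mm, 44 mm high). Origin under the base's centre, z = 0 on the table; x to the back, y from right to left, z up. The right plate has a 16 mm bore on the axle line x = 0, z = 80 mm.
- trough_line (a point): Where the roll's centre comes to lie in the V-shaped sheet trough between the plates: (0, 0, 76) mm in the dispenser's frame, same axes, 4 mm below the axle line; the axle passes through its wide core. The trough's edges reach z = 56 mm, 24 mm either side of x = 0 at most.
- bore_right (a point): Mouth of the axle line: centre of the red brake ring's face, (0, -76, 80) mm in the dispenser's frame, same axes. The ring (34 mm outside, 18 mm hole) stands off the right plate's outer face on a coil spring. Pushed by the axle's flange it gives 4 mm: 3 N at first touch, 3 N more per mm, then it stops dead at 15 N.
- bore_left (a point): Nominal place of the 16 mm bore in the left plate, at its outer face: (0, 64, 80) mm in the dispenser's frame. The grey plate is clamped in oversize screw holes and in truth sits up to 3.5 mm off this point, forward or back and up or down, level and square: this is not measured, the nose must find the bore by feel. The axle can slant in the right bore to suit.
- catch_blade (a point): Spring catch on the left plate's outer face: a brass blade with a sloping lead-in, y 65 to 74 mm; nominally its lower left edge is at (0, 74, 83.5) mm in the dispenser's frame, off with the plate. The axle's nose lifts it 3.5 mm (spring 2 to 3 N). It drops into the axle's groove once the flange has pressed the brake ring in by 2 mm (flange face at y -74 mm, about 9 N plus friction).
- roll: Short white roll of film with a green band, on a card core; lies on its side on the table. 56 mm across, 92 mm long over the core, bore 24 mm right through, about 0.3 kg, its axis 27 mm above the table. Origin at its centre, y along its axis (either end may go first).
- axle: Aluminium axle lying on the table, about 0.14 kg. Origin on its axis at the front face of its black hexagonal flange (26 mm across flats, 6 mm thick); y to the tip. Round handle 18 mm thick, y -67 to -6 mm; shaft 14 mm thick 0 to 137; groove 8 mm thick 141 to 148; collar 14 mm 148 to 152; flat tip 12 mm across at 153. It lies nose down by 0.04 rad, axis 13 mm high at the flange.
- axle_grip (a point): Middle of the axle's handle, on its axis, 35 mm behind the flange's front face; y along the axis to the tip. The axle balances about 52 mm ahead of this point, so that the nose of the held axle droops by about 0.01 rad. The shaft is polished and slides easily.
- salt_shaker: Glass salt shaker with a grey cap, 44 mm across, 90 mm high; origin under its centre. Bystander.
- sauce_tub: Small orange sauce tub with a dark stick in it, 58 x 68 x 80 mm; origin under its centre. Bystander.
- ramekin: White ramekin with dark sauce, 109 mm across, 48 mm high; origin under its centre. Bystander.
There are look-alikes about, which are no part of the job. Of the things that look like the axle, the larger one is meant.

How it is judged:
On the way, in this order (a step that is already met when the one before it is completed fails the run):
1. the roll lies in the trough between the plates, let go (x of roll in the frame of dispenser between -0.006 and 0.006 m and y of roll in the frame of dispenser between -0.008 and 0.008 m and z of roll in the frame of dispenser between 0.07 and 0.081 m and angle between the y axis of roll and the y axis of dispenser, either way round below 0.15 rad and contact force between roll and the fingers below 0.1 N), for 0.2 s.
2. the axle's nose has passed the right plate and the roll's core and stands in the left bore (y of axle_grip in the frame of dispenser above -0.131 m and x of axle in the frame of dispenser between -0.006 and 0.006 m and z of axle in the frame of dispenser between 0.074 and 0.086 m and x of roll in the frame of axle between -0.008 and 0.008 m and z of roll in the frame of axle between -0.009 and 0.006 m).
At the end, for the whole second after the job is handed in: Axle in both bores (within 3 mm and 0.07 rad of the axle line), held by the catch: after release its flange face is at y -75.7 to -70.5 mm in the dispenser's frame. The roll is on it (axes within 8 mm sideways, -9 to 6 mm in height), within 8 mm of mid-way. Both at rest (y of axle in the frame of dispenser between -0.0757 and -0.0705 m and x of axle in the frame of dispenser between -0.003 and 0.003 m and z of axle in the frame of dispenser between 0.077 and 0.083 m and angle between the y axis of axle and the y axis of dispenser, either way round below 0.07 rad and y of roll in the frame of dispenser between -0.008 and 0.008 m and x of roll in the frame of axle between -0.008 and 0.008 m and z of roll in the frame of axle between -0.009 and 0.006 m and linear speed of axle below 0.02 m/s and linear speed of roll below 0.03 m/s); the robot touches nothing.
It fails at once if the axle is forced: it presses on the dispenser with more than 45 N (sum of all contacts) (contact force between axle and dispenser above 45 N).
It fails at once if the salt shaker, sauce tub or ramekin is moved by more than 30 mm (distance of any of salt_shaker, sauce_tub, ramekin from where it was at the start of the episode above 0.03 m).
It also fails if it takes over 72 s, if anything falls off the work surface, if the arm or the gripper's body presses on something with over 40 N, if the wrist force passes 120 N, or if a joint passes its speed limit or range.

## Working session

There is one attempt and no reset: what is moved stays moved. The work goes in short steps, Python scripts to look and compute and a tool call to move; the robot and the scene stay as the last step left them, time stands still between calls to the robot, and variables do not carry over. Pictures are saved under pics/ and viewed, at most 10 in all, crops included, and the job is handed in when it is done.

Besides the shell and the picture viewer there is one more tool, called after "Request:" by a JSON object that holds its "name" and its "arguments", one argument or row to a line. apply_moves: Moves the arm, as the interface text tells. Its arguments: {"type":"object","properties":{"claw":{"type":"array"},"xyz":{"type":"array"},"twist":{"type":"array"},"force":{"type":"number"}},"required":["claw","xyz","twist"]}

```bash
mkdir -p pics; cat > h.py <<'E'
import numpy as np, cv2
from workcell import bot
def K(f):
    H=f["img"].shape[0]; fl=H/2/np.tan(np.radians(f["vfov"])/2)
    return np.array([[fl,0,f["cx"]],[0,fl,f["cy"]],[0,0,1]]), np.array(f["distortion"],float)
def proj(f,P):
    P=np.atleast_2d(P).astype(float); V=np.array(f["view"]); c=P@V[:3,:3].T+V[:3,3]
    c=c*[1,-1,-1]; k,d=K(f)
    return cv2.projectPoints(c,np.zeros(3),np.zeros(3),k,d)[0][:,0]
def unproj(f,uv,z):
    k,d=K(f); V=np.array(f["view"])
    n=cv2.undistortPoints(np.array(uv,float).reshape(-1,1,2),k,d)[:,0]
    r=np.c_[n[:,0],-n[:,1],-np.ones(len(n))]@V[:3,:3]; o=-V[:3,:3].T@V[:3,3]
    return o+r*((z-o[2])/r[:,2])[:,None]
def save(name,img): cv2.imwrite("pics/"+name,cv2.cvtColor(img,cv2.COLOR_RGB2BGR))
E
python3 - <<'E'
from h import *
import pickle
s=bot.observe(); print({k:np.round(v,3).tolist() for k,v in s.items()})
F={}
for c in("scene","top"):
    f=bot.grab_frame(c);F[c]=f; print(c,f["vfov"],f["cx"],f["cy"],f["distortion"],np.round(f["view"],3).tolist())
    for q in["dispenser","roll","axle","axle_grip","bore_right","bore_left","trough_line","catch_blade","salt_shaker","sauce_tub","ramekin"]:
        for d in bot.find_in(c,q)[:3]: print(c,q,round(d["score"],2),np.round(d["position"],4),np.round(proj(f,d["position"])[0]))
pickle.dump(F,open("F0.pkl","wb"))
im=np.vstack([cv2.resize(F[c]["img"],(400,300)) for c in F])
save("a.png",cv2.resize(F["scene"]["img"],(800,600))); save("b.png",cv2.resize(F["top"]["img"],(800,600)))
E
```

```text
{'clock': 0.0, 'qpos': [-1.263, 0.522, -0.036, 1.6, 0.021, 1.021, -0.113], 'qd': [0.001, 0.0, -0.004, -0.0, -0.001, 0.0, 0.001], 'joint_efforts': [0.0, -92.71, 1.98, -36.993, 0.018, 0.008, -0.0], 'position': [0.23, 0.581, 0.231], 'tool_rot': [-3.14, 0.0, 2.764], 'force': [0.216, -0.317, 0.595], 'moment': [0.0, -0.007, -0.028], 'finger_force': 0.0, 'grip_width': 0.085}
scene 50.957520409457146 252.66325293266308 191.42231052801426 [-0.07355446  0.          0.          0.          0.        ] [[0.737, -0.676, -0.019, -0.406], [0.383, 0.395, 0.835, -0.284], [-0.557, -0.622, 0.55, -0.814], [0.0, 0.0, 0.0, 1.0]]
scene dispenser 0.88 [0.5084 0.0558 0.0452] [227. 202.]
scene roll 0.62 [0.5574 0.3194 0.0428] [187. 163.]
scene axle 0.86 [ 0.4051 -0.2265  0.0111] [273. 285.]
scene axle 0.78 [ 0.536  -0.2904  0.0182] [333. 269.]
scene axle_grip 0.73 [ 0.4032 -0.227   0.0079] [273. 287.]
scene axle_grip 0.72 [ 0.5349 -0.2974  0.0187] [335. 271.]
scene bore_right 0.62 [0.5052 0.0613 0.0442] [225. 202.]
scene bore_left 0.68 [0.5053 0.0545 0.0447] [227. 203.]
scene trough_line 0.58 [0.5067 0.0567 0
[... 498 characters left out ...]
0.014, 0.978, -1.003], [0.0, 0.0, 0.0, 1.0]]
top dispenser 0.95 [0.5091 0.0755 0.0087] [240. 214.]
top roll 0.66 [0.5608 0.3392 0.0511] [150. 191.]
top axle 0.77 [ 0.4096 -0.216   0.0141] [339. 252.]
top axle 0.6 [ 0.5416 -0.2682  0.0192] [357. 207.]
top axle_grip 0.87 [ 0.5436 -0.2633  0.015 ] [355. 207.]
top axle_grip 0.76 [ 0.4092 -0.2124  0.0136] [338. 252.]
top bore_right 0.9 [0.5152 0.0743 0.0123] [241. 212.]
top bore_left 0.78 [0.5159 0.0747 0.011 ] [241. 212.]
top trough_line 0.92 [0.5135 0.0721 0.014 ] [241. 213.]
top catch_blade 0.97 [0.5128 0.0706 0.0153] [242. 213.]
top salt_shaker 0.77 [ 0.6788 -0.0101  0.0717] [272. 155.]
top sauce_tub 0.81 [ 0.6772 -0.2172  0.0261] [340. 162.]
```

View pics/a.png

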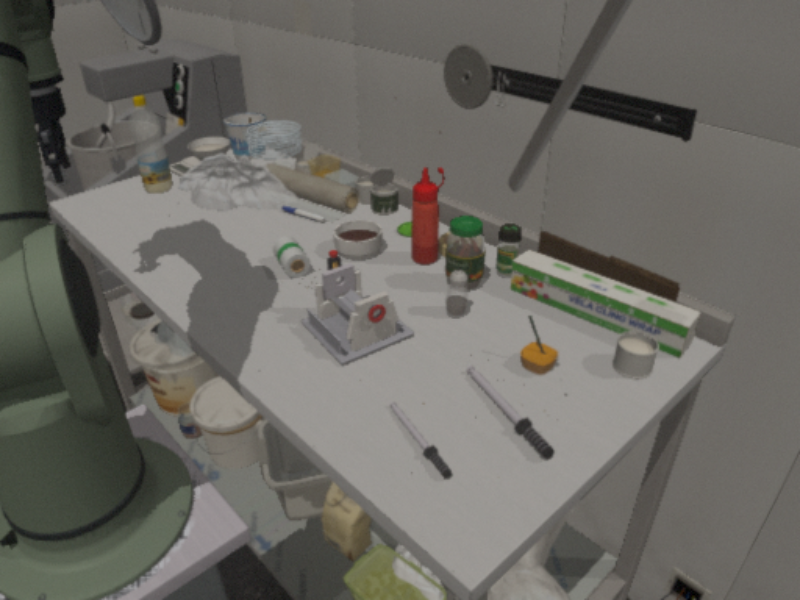

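View pics/b.png

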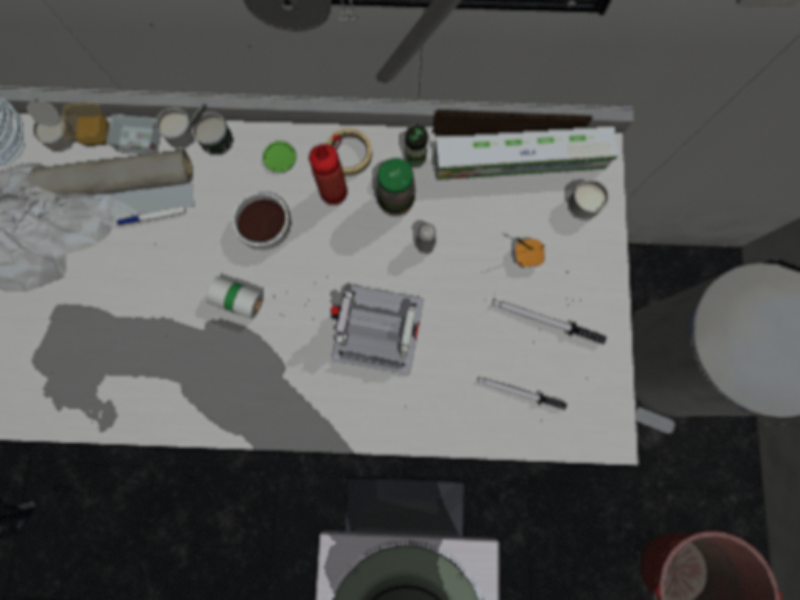

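Axle candidates: the small one at top px (339,252) and the large one at (357,207); the larger is meant. Roll: the white roll with a green band at top px (150,191); the brown roll at (70,112) and the cling-wrap box at (335,98) are look-alikes. I'll check these in one close crop with grids.

```bash
python3 - <<'E'
from h import *
import pickle
F=pickle.load(open("F0.pkl","rb"))
def crop(c,u,v,w,h,s):
    im=cv2.resize(F[c]["img"][v:v+h,u:u+w],None,fx=s,fy=s,interpolation=cv2.INTER_CUBIC)
    im=np.clip(im.astype(float)*1.25,0,255).astype(np.uint8)
    for k in range(0,w,10): cv2.putText(im,str(u+k),(k*s,8),0,.27,(255,0,0),1); im[8:12,k*s]=[255,0,0]
    for k in range(10,h,10): cv2.putText(im,str(v+k),(0,k*s+3),0,.27,(255,0,0),1); im[k*s,16:20]=[255,0,0]
    return im
a=crop("top",205,176,70,66,6)   #420x396
b=crop("scene",190,164,76,66,5) #380x330
c=crop("top",308,184,84,40,5)   #420x200
d=crop("top",128,172,44,34,6)   #264x204
o=np.zeros((600,800,3),np.uint8)
for im,y,x in((a,0,0),(b,0,420),(c,398,0),(d,335,450)): o[y:y+im.shape[0],x:x+im.shape[1]]=im
save("c.png",o)
E
```

```text
(no output)
```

View pics/c.png

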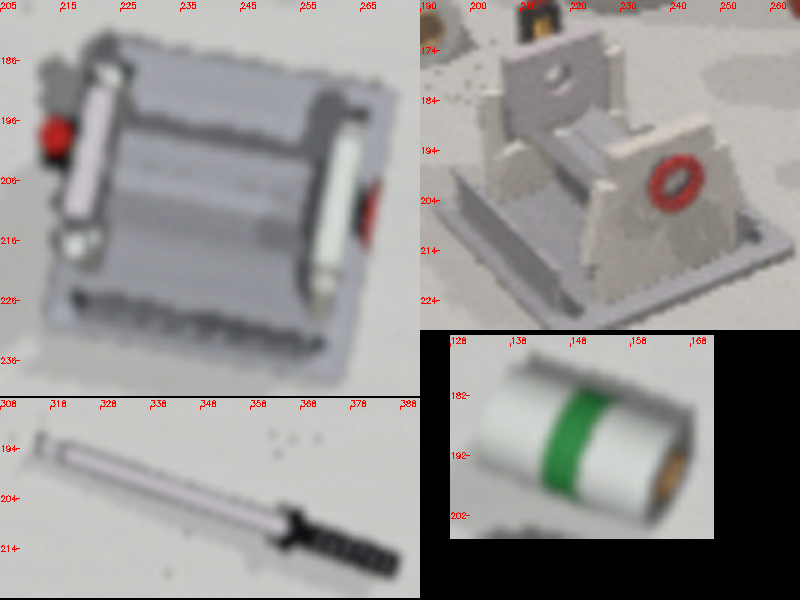

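The large axle lies with its tip at top px (315.6,193) and its flange at (366.6,210). The roll's band centre is at (149,190), and the ring is at scene px (241,200.6). Next I fit the poses.

```bash
python3 - <<'E'
from h import *
import pickle
from scipy.optimize import least_squares
F=pickle.load(open("F0.pkl","rb")); S,T=F["scene"],F["top"]
im=S["img"].astype(int); m=(im[...,0]-im[...,1]>50)&(im[...,0]-im[...,2]>50); m[:,:225]=0;m[:,262:]=0;m[:185]=0;m[:185]=0;m[215:]=0
vv,uu=np.nonzero(m); hull=cv2.convexHull(np.c_[uu,vv].astype(np.float32)); M=cv2.moments(hull); rc=(M["m10"]/M["m00"],M["m01"]/M["m00"]); print("ring",rc,uu.min(),uu.max(),vv.min(),vv.max())
print("ring world z=.08",unproj(S,rc,.08))
def tf(p,P): 
    c,s=np.cos(p[2]),np.sin(p[2]); P=np.atleast_2d(P)
    return np.c_[p[0]+c*P[:,0]-s*P[:,1],p[1]+s*P[:,0]+c*P[:,1],P[:,2]]
ang=np.linspace(0,2*np.pi,40)
def res(p,full=False):
    t=p[3];w=p[4]; R=tf(p,[[0,-.076,.08]])
    bx=[[-.075,.076,t],[-.075,-.076,t],[.075,-.076,t],[.075,.076,t]]
    r=[(proj(T,tf(p,bx))-[[212.5,230.2],[262.5,240.2],[271.3,191],[219,182.5]])*.7,
       (proj(S,R)-[rc])*2, (proj(S,tf(p,[[.075,-.076,t]]))-[[264.6,213.4]])*.7,
       proj(S,tf(p,[[-w,-.064,.102],[w,-.064,.102]]))-[[227.6,195.4],[247.4,187]]]
    return np.vstack(r).ravel()
s=least_squares(res,[.51,.06,-.2,.006,.03]); print("disp",s.x.round(4),res(s.x).round(2).tolist())
p=s.x
print("left plate pred corners",proj(S,tf(p,[[-p[4],.052,.102],[p[4],.052,.102]])).round(1),"seen 206.6,175.4 226,170.6")
print("left bore inner pred",proj(S,tf(p,[[0,.052,.08],[0.0035,.052,.08],[0,.052,.0835],[0,.064,.08]])).round(2))
g=im[170:188,205:228].mean(2).astype(int); print(g)
# axle
fl=unproj(T,(366.6,209.8),.013)[0]; tip=unproj(T,(315.6,193),.007)[0]; he=unproj(T,(387.6,218),.015)[0]
print("axle",fl,tip,he,np.linalg.norm(tip-fl),np.linalg.norm(he-fl),np.arctan2(*(tip-he)[:2]))
im=T["img"].astype(int); g=(im[...,1]-im[...,0]>40); g[:,:130]=0;g[:,175:]=0;g[:170]=0;g[215:]=0
vv,uu=np.nonzero(g); print("band",uu.mean(),vv.mean(),unproj(T,(uu.mean(),vv.mean()),.045))
im=S["img"].astype(int); g=(im[...,1]-im[...,0]>40); g[:,:165]=0;g[:,210:]=0;g[:140]=0;g[190:]=0
vv,uu=np.nonzero(g); print("bandS",uu.mean(),vv.mean(),unproj(S,(uu.mean(),vv.mean()),.04))
A=unproj(T,[(154.5,172+60/6),(149.7,172+162/6)],.045);B=unproj(T,[(128+242/6,172+73/6),(128+202/6,172+193/6)],.03)
for q in(A,B): d=q[0]-q[1]; print("rollyaw axis",np.arctan2(d[1],d[0]))
E
```

```text
ring (240.7089201877934, 200.0093896713615) 236 245 195 205
ring world z=.08 [[ 0.50996128 -0.00077163  0.08      ]]
disp [ 0.52    0.0741 -0.1332  0.0048  0.0312] [-0.84, 0.8, -0.45, -0.01, -0.84, 0.0, 1.32, 0.13, 0.18, 0.18, -0.4, -0.18, 0.21, -0.39, 0.45, 0.18]
left plate pred corners [[205.7 176.2]
 [224.8 169.4]] seen 206.6,175.4 226,170.6
left bore inner pred [[215.91 179.45]
 [216.97 179.07]
 [215.83 178.4 ]
 [213.78 177.68]]
[[151 149 150 147 113  65  45  55 101  97  93  85  88 121 143 149 149 148
  145 137 131 132 147]
 [149 151 149 148 110  69  49  63 104 124 128 141 143 146 145 143 137 131
  116 106 110 128 146]
 [142 150 151 148 118  88  88 105 137 147 147 146 143 140 130 116 106 107
  107 106 110 125 140]
 [152 149 151 151 148 145 146 146 147 144 144 132 115 112 109 107 106 105
  108 108 107 115 129]
 [150 149 150 152 149 149 147 143 133 122 116 105 108 108 109 107 107 108
  107 108 106 112 147]
 [144 132 141 144 145 133 123 109 107 111 107 108 107 105 108 106 106 105
  106 104 106 103 110]
 [148 120 116 118 110 107 105 104 104 107 107 110 111 104 103 104 107 106
  109 1
[... 790 characters left out ...]
]
 [117  98  95 102 105 105 106 105 107 108 108 108 107 105 106 105 105 104
  108 121 113 107  99]
 [116  96  86  97 103 106 107 107 108 108 107 104 105 104 104 103 102 103
  120 129 130 123 122]
 [115  99  86  97 106 109 109 107 107 103 105 106 103 104  95  97 103 119
  132 134 133 132 132]]
axle [ 0.53647639 -0.29891995  0.013     ] [ 0.5827862  -0.14854975  0.007     ] [ 0.51410203 -0.35939114  0.015     ] 0.15745410585661102 0.06450872972277022 0.31492116042749463
band 147.47435897435898 189.2948717948718 [[0.56772322 0.348862   0.045     ]]
bandS 183.47619047619048 157.52380952380952 [[0.57375788 0.36468402 0.04      ]]
rollyaw axis -0.17761519277560964
rollyaw axis -0.23221736619488653
```

```bash
python3 - <<'E'
from h import *
import pickle
from scipy.optimize import least_squares
F=pickle.load(open("F0.pkl","rb")); S,T=F["scene"],F["top"]
rc=(240.7,200.0)
def tf(p,P): 
    c,s=np.cos(p[2]),np.sin(p[2]); P=np.atleast_2d(P)
    return np.c_[p[0]+c*P[:,0]-s*P[:,1],p[1]+s*P[:,0]+c*P[:,1],P[:,2]]
def res(p):
    t=p[3];w=p[4]
    bx=[[-.075,.076,t],[-.075,-.076,t],[.075,-.076,t],[.075,.076,t]]
    r=[(proj(T,tf(p,bx))-[[212.,229.7],[262.,239.7],[270.8,190.5],[218.7,182]])*[[1,1],[1,1],[1,1],[.2,.2]],
       (proj(S,tf(p,[[0,-.076,.08]]))-[rc])*2, (proj(S,tf(p,[[.075,-.076,t]]))-[[264.1,212.9]])*.7,
       proj(S,tf(p,[[-w,-.064,.102],[w,-.064,.102]]))-[[227.1,194.9],[246.9,186.5]]]
    return np.vstack(r).ravel()
s=least_squares(res,[.51,.06,-.2,.006,.03]);p=s.x; print("disp",p.round(4),res(p).round(2).tolist())
print("left plate pred corners",proj(S,tf(p,[[-p[4],.052,.102],[p[4],.052,.102]])).round(1),"seen 206.1,174.9 225.5,170.1")
a=np.linspace(0,2*np.pi,60)
def bore(dx,dz,y): return proj(S,tf(p,np.c_[dx+.008*np.cos(a),a*0+y,.08+dz+.008*np.sin(a)]))
q=bore(0,0,.052);print("inner bore bbox",q.min(0).round(1),q.max(0).round(1))
q=bore(0,0,.064);print("outer bore bbox",q.min(0).round(1),q.max(0).round(1))
for n in("ring edge top view",): print(n,proj(T,tf(p,[[-.017,-.076,.08],[.017,-.076,.08],[0,-.076,.097]])).round(1))
uv=np.array([(366.6,209.8),(315.6,193),(387.6,218)])-.5
fl,tip,he=[unproj(T,u,z)[0] for u,z in zip(uv,(.013,.007,.015))]
d=(tip-he)[:2];d/=np.linalg.norm(d);print("axle",fl,"grip",fl[:2]-.032*d,"dir",d,np.arctan2(d[0],d[1]))
sc=np.array([273,285])
# roll
def cam(f): V=np.array(f["view"]);return -V[:3,:3].T@V[:3,3]
def vis(f,x,yw,ys,r=.0275):
    A,Y=np.meshgrid(np.linspace(0,2*np.pi,120),ys); N=np.c_[np.cos(A.ravel()),0*A.ravel(),np.sin(A.ravel())]
    c,s=np.cos(yw),np.sin(yw);R=np.array([[c,-s,0],[s,c,0],[0,0,1]])
    P=np.array([x[0],x[1],.027])+(np.c_[0*A.ravel(),Y.ravel(),0*A.ravel()]+r*N)@R.T; n=N@R.T
    return proj(f,P[((cam(f)-P)*n).sum(1)>0])
for f,n in((T,"T"),(S,"S")):
    im=f["img"].astype(int); g=(im[...,1]-im[...,0]>22); b=(130,175,170,215) if n=="T" else (165,210,140,190)
    k=np.zeros_like(g);k[b[2]:b[3],b[0]:b[1]]=1; vv,uu=np.nonzero(g&k)
    m=cv2.minAreaRect(np.c_[uu,vv].astype(np.float32)); print(n,m,np.mean(uu),np.mean(vv),len(uu))
    s=least_squares(lambda x:(lambda q:(q.min(0)+q.max(0))/2)(vis(f,x,-.25,[-.007,.007]))-[(uu.min()+uu.max())/2,(vv.min()+vv.max())/2],[.56,.34]);print("roll",s.x.round(4))
for yw in(-.1,-.2,-.3,-.4):
    q=vis(T,s.x,yw,np.linspace(-.007,.007,9)); print(yw,cv2.minAreaRect(q.astype(np.float32)))
print(cam(T),cam(S))
E
```

```text
disp [ 0.5213  0.0741 -0.1489  0.0067  0.031 ] [-1.07, 0.68, -0.61, 0.32, -0.37, 0.41, 0.52, -0.04, 0.15, 0.09, 0.1, -0.11, 0.7, -0.07, 1.04, 0.71]
left plate pred corners [[206.3 175.9]
 [225.5 169.3]] seen 206.1,174.9 225.5,170.1
inner bore bbox [214.  176.6] [219.  181.7]
outer bore bbox [212.  174.9] [216.9 179.9]
ring edge top view [[265.6 217.6]
 [267.8 205.8]
 [266.9 210.8]]
axle [ 0.53792021 -0.29747764  0.013     ] grip [ 0.52800559 -0.32790297] dir [0.30983166 0.95079143] 0.315015978252739
T ((147.67242431640625, 189.0689697265625), (7.2421183586120605, 17.45536231994629), 21.801406860351562) 147.69642857142858 189.17857142857142 112
roll [0.5707 0.349 ]
S ((182.76922607421875, 158.65382385253906), (5.269652366638184, 14.976905822753906), 56.3099365234375) 182.8913043478261 158.2608695652174 46
roll [0.5746 0.3607]
-0.1 ((143.86834716796875, 187.86781311035156), (7.661808013916016, 18.53214454650879), 8.361469268798828)
-0.2 ((143.839599609375, 187.67359924316406), (7.752463340759277, 18.63513946533203), 14.929417610168457)
-0.3 ((143.8063201904297, 187.48008728027344), (7.727695941925049, 18.69117546081543), 21.00384521484375)
-0.4 ((143.88803100585938, 187.31793212890625), (7.839052200317383, 18.777324676513672), 27.048582077026367)
[0.36482732 0.02428324 1.10245989] [-0.04532064 -0.66881722  0.67785971]
```

Request:
{"name": "apply_moves", "arguments": {
  "claw": [0.085,0.085,0.085,0.085,0.085,0.085,0.085,0.085,0.085,0.085,0.085,0.085,0.085,0.085,0.085,0.085,0.085,0.085,0.085,0.085],
  "xyz": [
    [0,0,0],
    [0,0,0],
    [0,0,0],
    [0,0,0],
    [0,0,0],
    [0,0,0],
    [0,0,0],
    [0,0,0],
    [0,0,0],
    [0,0,0],
    [-0.0117,0.0395,0],
    [-0.0117,0.0395,0],
    [-0.0117,0.0395,0],
    [-0.0117,0.0395,0],
    [-0.0117,0.0395,0],
    [-0.0117,0.0395,0],
    [-0.0117,0.0395,0],
    [-0.0117,0.0395,0],
    [-0.0117,0.0395,0],
    [-0.0117,0.0395,0]
  ],
  "twist": [
    [0,0,0.149],
    [0,0,0.149],
    [0,0,0.149],
    [0,0,0.149],
    [0,0,0.149],
    [0,0,0.149],
    [0,0,0.149],
    [0,0,0.149],
    [0,0,0.149],
    [0,0,0.149],
    [0,0,0],
    [0,0,0],
    [0,0,0],
    [0,0,0],
    [0,0,0],
    [0,0,0],
    [0,0,0],
    [0,0,0],
    [0,0,0],
    [0,0,0]
  ]
}}

```text
clock: 3.2
position: [0.5753, 0.3524, 0.2313]
tool_rot: [-3.141, -0.0, 1.274]
force: [-0.1, -0.0, -0.6]
grip_width: 0.0851
finger_force: 0.0
```

```bash
cat >> h.py <<'E'
from scipy.spatial.transform import Rotation as Ro
def to(x,y,z,yaw=None):
    s=bot.observe(); R=Ro.from_euler("xyz",s["tool_rot"]); d=R.inv().apply(np.array([x,y,z])-s["position"])
    print("t",s["clock"],"pos",np.round(s["position"],4),"rot",np.round(s["tool_rot"],4),"F",np.round(s["force"],1),"w",round(s["grip_width"],4),"q",np.round(s["qpos"],2))
    print("shift now",d.round(4))
    if yaw is not None:
        G=Ro.from_euler("xyz",[np.pi,0,yaw]); print("twist",(R.inv()*G).as_rotvec().round(4),"shift after twist",G.inv().apply(np.array([x,y,z])-s["position"]).round(4))
E
python3 -c "
from h import *
to(.5707,.349,.1,1.26)
f=bot.grab_frame('top'); s=bot.observe()
o=f['img'][140:236,90:218]; o=cv2.resize(o,(768,576),interpolation=cv2.INTER_CUBIC); save('d.png',o)"
```

```text
t 3.2 pos [0.5753 0.3524 0.2313] rot [-3.1415e+00 -1.0000e-04  1.2739e+00] F [-0.1 -0.  -0.6] w 0.0851 q [-0.86  0.63  0.36  1.47 -0.24  1.08 -0.75]
shift now [-0.0046 -0.0034  0.1313]
twist [-0.0001 -0.0001  0.0139] shift after twist [-0.0046 -0.0033  0.1313]
```

View pics/d.png

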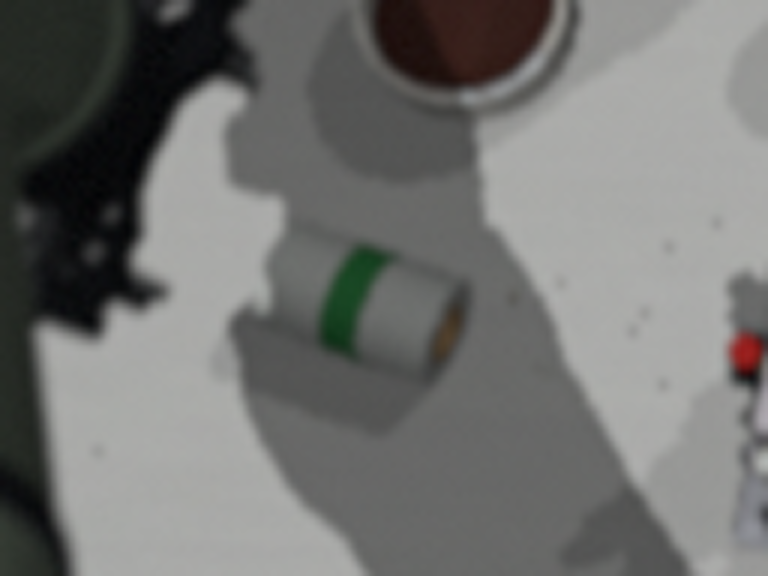

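```bash
python3 - <<'E'
from h import *
from scipy.optimize import least_squares
f=bot.grab_frame("top")
pts=np.array([(320,238),(345,243),(400,258),(450,272),(463,300),(450,350),(438,376),(400,376),(360,360),(310,342),(270,285),(270,262)],float)/6+[90,140]-.5
def hull(x,r=.0278,L=.046):
    a=np.linspace(0,2*np.pi,120); c,s=np.cos(x[2]),np.sin(x[2]); P=[]
    for y in(-L,L): P.append(np.c_[x[0]+c*r*np.cos(a)-s*y,x[1]+s*r*np.cos(a)+c*y,.027+r*np.sin(a)])
    return cv2.convexHull(proj(f,np.vstack(P)).astype(np.float32))
R=lambda x:[cv2.pointPolygonTest(hull(x),tuple(map(float,q)),True) for q in pts]
s=least_squares(R,[.57,.345,-.3],diff_step=1e-3); print(s.x,np.round(s.fun,2))
to(s.x[0],s.x[1],.02,s.x[2]+np.pi/2)
E
```

```text
[ 0.56851597  0.34614123 -0.23711304] [ 0.63  0.31  0.25  0.26  1.77  1.72  1.09 -0.4   0.35  0.97  2.74  1.47]
t 3.3 pos [0.5784 0.3483 0.2313] rot [3.1389e+00 1.5000e-03 1.2672e+00] F [ 0.3  0.6 -0.4] w 0.0847 q [-0.85  0.63  0.36  1.47 -0.23  1.08 -0.75]
shift now [-0.0047 -0.0094  0.2112]
twist [ 0.0027  0.0016 -0.0665] shift after twist [-0.0044 -0.0091  0.2113]
```

Request:
{"name": "apply_moves", "arguments": {
  "claw": [0.085,0.085,0.085,0.085,0.085,0.085,0.085,0.085,0.085,0.05,0.05,0.05,0.05,0.05,0.05],
  "xyz": [
    [-0.0045,-0.009,0.03],
    [0,0,0.035],
    [0,0,0.035],
    [0,0,0.035],
    [0,0,0.035],
    [0,0,0.03],
    [0,0,0.012],
    [0,0,0.01],
    [0,0,0],
    [0,0,0],
    [0,0,0],
    [0,0,0],
    [0,0,0],
    [0,0,0],
    [0,0,0]
  ],
  "twist": [
    [0,0,-0.03],
    [0,0,0],
    [0,0,0],
    [0,0,0],
    [0,0,0],
    [0,0,0],
    [0,0,0],
    [0,0,0],
    [0,0,0],
    [0,0,0],
    [0,0,0],
    [0,0,0],
    [0,0,0],
    [0,0,0],
    [0,0,0]
  ],
  "force": 30
}}

```text
clock: 4.8
position: [0.5651, 0.3522, 0.0111]
tool_rot: [3.14, -0.002, 1.304]
force: [1.1, -1.3, 10.0]
grip_width: 0.0558
finger_force: 30.1
```

```bash
python3 -c "
from h import *
to(.5685,.346,.15,1.42)"
```

```text
t 4.8 pos [0.5651 0.3522 0.0111] rot [ 3.1398e+00 -1.9000e-03  1.3036e+00] F [ 1.1 -1.3 10. ] w 0.0558 q [-0.81  0.88  0.25  1.62 -0.31  0.68 -0.66]
shift now [-0.0048  0.0051 -0.1389]
twist [ 0.0019 -0.0018 -0.1164] shift after twist [-0.0056  0.0043 -0.1389]
```

Request:
{"name": "apply_moves", "arguments": {
  "claw": [0.05,0.05,0.05,0.05,0.05,0.05,0.05,0.05,0.05,0.05,0.05,0.05,0.05,0.05,0.05,0.05,0.05],
  "xyz": [
    [0,0,-0.01],
    [0,0,-0.02],
    [0,0,-0.03],
    [0,0,-0.03],
    [0,0,-0.03],
    [0,0,-0.03],
    [-0.0352,0,0],
    [-0.0352,0,0],
    [-0.0352,0,0],
    [-0.0352,0,0],
    [-0.0352,0,0],
    [-0.0352,0,0],
    [-0.0352,0,0],
    [-0.0352,0,0],
    [0,0,0],
    [0,0,0],
    [0,0,0]
  ],
  "twist": [
    [0,0,0],
    [0,0,0],
    [0,0,0],
    [0,0,0],
    [0,0,0],
    [0,0,-0.116],
    [0,0,0],
    [0,0,0],
    [0,0,0],
    [0,0,0],
    [0,0,0],
    [0,0,0],
    [0,0,0],
    [0,0,0],
    [0,0,0],
    [0,0,0],
    [0,0,0]
  ]
}}

```text
clock: 6.5
position: [0.5219, 0.0743, 0.1597]
tool_rot: [3.141, -0.001, 1.421]
force: [-0.7, 0.1, -3.1]
grip_width: 0.0558
finger_force: 33.0
```

```bash
python3 -c "
from h import *
to(.5213,.0741,.15,1.42)
f=bot.grab_frame('scene');g=bot.grab_frame('top')
for c in('scene','top'):
  for d in bot.find_in(c,'roll')[:2]: print(c,d)
a=cv2.resize(f['img'][130:242,170:300],None,fx=4,fy=4,interpolation=2); b=cv2.resize(g['img'][170:250,195:285],None,fx=3,fy=3,interpolation=2)
o=np.zeros((600,800,3),np.uint8); o[:448,:520]=a; o[:240,525:795]=b; save('e.png',o)
to(.5213,.0741,.15,1.42)
p=np.array([[.5213,.0741]]);print(proj(f,[[.5213+np.sin(.149)*y,.0741+np.cos(.149)*y,z] for y in(-.058,0,.058) for z in(.102,.16)]).round(1))
"
```

```text
t 6.5 pos [0.5219 0.0743 0.1597] rot [ 3.1412e+00 -7.0000e-04  1.4207e+00] F [-0.7  0.1 -3.1] w 0.0558 q [-0.48  0.48  0.3   1.94 -0.2   0.75 -0.21]
shift now [-0.0003 -0.0005  0.0097]
twist [ 0.0004 -0.0007  0.0007] shift after twist [-0.0003 -0.0005  0.0097]
scene {'position': [0.5083, 0.0331, 0.1905], 'score': 0.77}
top {'position': [0.7226, 0.3085, 0.0318], 'score': 0.45}
t 6.7 pos [0.5217 0.0741 0.1593] rot [-3.1416e+00 -1.0000e-04  1.4209e+00] F [ 0.   1.  -3.7] w 0.0557 q [-0.48  0.48  0.3   1.94 -0.2   0.75 -0.21]
shift now [-0.0001 -0.0004  0.0093]
twist [-0.     -0.0001  0.0009] shift after twist [-0.0001 -0.0004  0.0093]
[[236.8 189.9]
 [235.9 170.8]
 [225.5 180.4]
 [224.3 161.8]
 [214.9 171.6]
 [213.5 153.4]]
```

View pics/e.png

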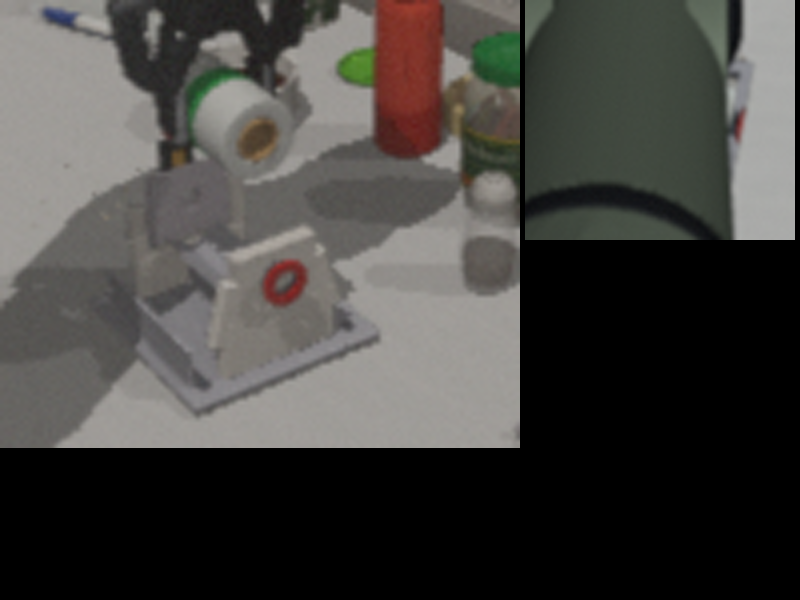

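```bash
python3 -c "
from h import *
f=bot.grab_frame('scene')
im=f['img'].astype(int); m=(im[...,0]-im[...,2]>35); k=np.zeros(m.shape,bool);k[157:172,226:242]=1
v,u=np.nonzero(m&k);print(len(u),u.mean(),v.mean(),u.min(),u.max(),v.min(),v.max())
for uv in((u.mean(),v.mean()),(234,164.5)):
  for z in(.1755,.1725):
    w=unproj(f,uv,z)[0][:2]-[.5213,.0741];c,s=np.cos(-.149),np.sin(-.149);print(z,'disp x',w@[c,s],'y',w@[-s,c])
"
```

```text
32 233.9375 165.3125 230 238 160 169
0.1755 disp x -0.002951626397551495 y -0.05465963269644606
0.1725 disp x -0.00028159536025758775 y -0.05009632581049342
0.1755 disp x -0.0006380683348479235 y -0.05122181886287708
0.1725 disp x 0.0020457788466798766 y -0.04663798198351751
```

Request:
{"name": "apply_moves", "arguments": {
  "claw": [0.05,0.05,0.05,0.05,0.05,0.05,0.05],
  "xyz": [
    [0.005,0,0],
    [0,0,0.02],
    [0,0,0.02],
    [0,0,0.02],
    [0,0,0.015],
    [0,0,0.01],
    [0,0,0.005]
  ],
  "twist": [
    [0,0,0],
    [0,0,0],
    [0,0,0],
    [0,0,0],
    [0,0,0],
    [0,0,0],
    [0,0,0]
  ]
}}

```text
clock: 7.45
position: [0.5223, 0.0786, 0.0686]
tool_rot: [-3.141, 0.0, 1.42]
force: [-0.2, 0.0, -2.5]
grip_width: 0.0559
finger_force: 33.0
```

Request:
{"name": "apply_moves", "arguments": {
  "claw": [0.05,0.05,0.05],
  "xyz": [
    [0,0,0.004],
    [0,0,0.004],
    [0,0,0]
  ],
  "twist": [
    [0,0,0],
    [0,0,0],
    [0,0,0]
  ]
}}

```text
clock: 7.75
position: [0.5225, 0.0783, 0.0613]
tool_rot: [3.142, -0.0, 1.42]
force: [-0.4, -0.3, -3.6]
grip_width: 0.0558
finger_force: 33.0
```

Request:
{"name": "apply_moves", "arguments": {
  "claw": [0.05,0.05,0.05],
  "xyz": [
    [0,0,0.002],
    [0,0,0.002],
    [0,0,0]
  ],
  "twist": [
    [0,0,0],
    [0,0,0],
    [0,0,0]
  ]
}}

```text
clock: 8.05
position: [0.5231, 0.0785, 0.0589]
tool_rot: [3.14, -0.001, 1.42]
force: [-8.5, -0.9, 30.9]
grip_width: 0.0558
finger_force: 35.9
```

Request:
{"name": "apply_moves", "arguments": {
  "claw": [0.05,0.05,0.085,0.085,0.085,0.085,0.085],
  "xyz": [
    [0,-0.001,-0.0015],
    [0,0,0],
    [0,0,0],
    [0,0,0],
    [0,0,0],
    [0,0,0],
    [0,0,0]
  ],
  "twist": [
    [0,0,0],
    [0,0,0],
    [0,0,0],
    [0,0,0],
    [0,0,0],
    [0,0,0],
    [0,0,0]
  ]
}}

```text
clock: 8.75
position: [0.5215, 0.0785, 0.0587]
tool_rot: [-3.141, 0.0, 1.42]
force: [-0.2, -0.0, 0.5]
grip_width: 0.085
finger_force: 0.0
```

```bash
python3 -c "
from h import *
to(.528,-.328,.2,1.256)"
```

```text
t 8.75 pos [0.5215 0.0785 0.0587] rot [-3.1414e+00  1.0000e-04  1.4198e+00] F [-0.2 -0.   0.5] w 0.085 q [-0.43  0.64  0.23  1.99 -0.27  0.53 -0.16]
shift now [-0.4009  0.0676 -0.1413]
twist [-1.000e-04  1.000e-04  1.638e-01] shift after twist [-0.3845  0.1321 -0.1413]
```

Request:
{"name": "apply_moves", "arguments": {
  "claw": [0.085,0.085,0.085,0.085,0.085,0.085,0.085,0.085,0.085,0.085,0.085,0.085,0.085,0.085,0.085,0.05,0.05,0.05],
  "xyz": [
    [0,0,-0.015],
    [0,0,-0.03],
    [0,0,-0.03],
    [0,0,-0.03],
    [0,0,-0.03],
    [0,0,0],
    [0,0,0],
    [-0.0385,0.0132,0],
    [-0.0385,0.0132,0],
    [-0.0385,0.0132,0],
    [-0.0385,0.0132,0],
    [-0.0385,0.0132,0],
    [-0.0385,0.0132,0],
    [-0.0385,0.0132,0],
    [-0.0385,0.0132,0],
    [-0.0385,0.0132,0],
    [-0.0385,0.0132,0],
    [0,0,0]
  ],
  "twist": [
    [0,0,0],
    [0,0,0],
    [0,0,0],
    [0,0,0],
    [0,0,0],
    [0,0,0.082],
    [0,0,0.082],
    [0,0,0],
    [0,0,0],
    [0,0,0],
    [0,0,0],
    [0,0,0],
    [0,0,0],
    [0,0,0],
    [0,0,0],
    [0,0,0],
    [0,0,0],
    [0,0,0]
  ]
}}

```text
clock: 10.55
position: [0.5259, -0.3343, 0.1937]
tool_rot: [3.141, 0.003, 1.25]
force: [-0.6, 0.4, 0.7]
grip_width: 0.05
finger_force: 0.0
```

```bash
python3 -c "
from h import *
to(.528,-.328,.02,1.256)
f=bot.grab_frame('scene');g=bot.grab_frame('top')
for c in('scene','top'):
  for q in('roll','axle_grip','axle'):
    for d in bot.find_in(c,q)[:3]: print(c,q,d['score'],np.round(d['position'],3))
a=cv2.resize(f['img'][150:240,185:285],None,fx=4,fy=4,interpolation=2); b=cv2.resize(g['img'][175:245,205:280],None,fx=5,fy=5,interpolation=2)
c=cv2.resize(g['img'][180:236,306:396],None,fx=4,fy=4,interpolation=2)
o=np.zeros((600,800,3),np.uint8); o[:360,:400]=a; o[:350,405:780]=b; o[365:589,:360]=c; save('f.png',o)
"
```

```text
t 10.55 pos [ 0.5259 -0.3343  0.1937] rot [3.1413e+00 2.8000e-03 1.2499e+00] F [-0.6  0.4  0.7] w 0.05 q [ 0.21  0.59  0.39  1.66 -0.26  0.94  0.38]
shift now [ 7.100e-03 -1.000e-04  1.737e-01]
twist [ 0.0002  0.0028 -0.0061] shift after twist [0.0066 0.     0.1737]
scene roll 0.72 [0.505 0.07  0.096]
scene axle_grip 0.74 [ 0.686 -0.022  0.043]
scene axle_grip 0.71 [ 0.402 -0.227  0.011]
scene axle_grip 0.6 [ 0.538 -0.291  0.014]
scene axle 0.81 [ 0.545 -0.292  0.018]
scene axle 0.7 [ 0.402 -0.223  0.012]
top roll 0.89 [0.516 0.071 0.102]
top axle_grip 0.87 [ 0.544 -0.267  0.018]
top axle_grip 0.57 [ 0.411 -0.214  0.013]
top axle 0.61 [ 0.406 -0.214  0.015]
```

View pics/f.png

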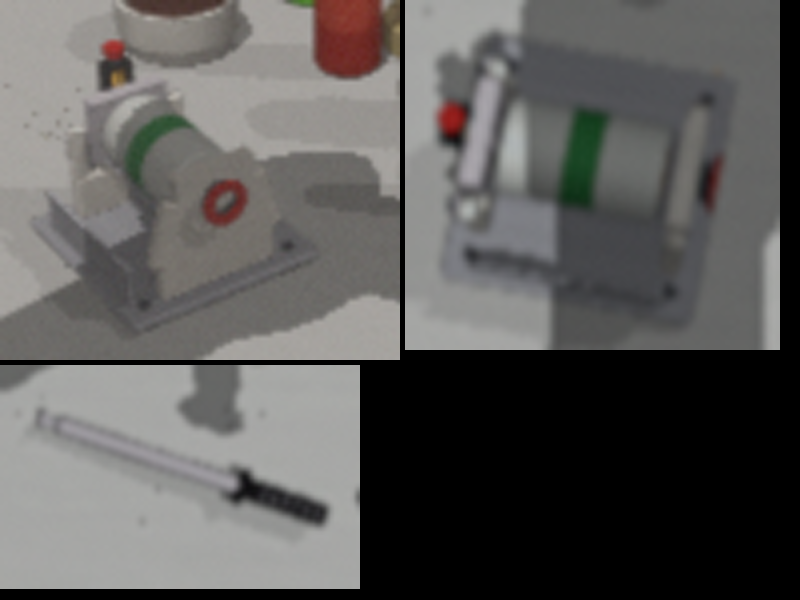

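Request:
{"name": "apply_moves", "arguments": {
  "claw": [0.05,0.05,0.05,0.05,0.05,0.05,0.05,0.05],
  "xyz": [
    [0.0068,0,0.03],
    [0,0,0.035],
    [0,0,0.035],
    [0,0,0.035],
    [0,0,0.03],
    [0,0,0.015],
    [0,0,0.008],
    [0,0,0]
  ],
  "twist": [
    [0,0,0],
    [0,0,0],
    [0,0,0],
    [0,0,0],
    [0,0,0],
    [0,0,0],
    [0,0,0],
    [0,0,0]
  ]
}}

```text
clock: 11.75
position: [0.5299, -0.3219, 0.0058]
tool_rot: [-3.141, 0.0, 1.256]
force: [0.0, -0.2, 0.8]
grip_width: 0.0499
finger_force: 0.0
```

```bash
python3 -c "
from h import *
to(.528,-.328,.002,1.256)"
```

```text
t 11.75 pos [ 0.5299 -0.3219  0.0058] rot [-3.1413  0.      1.256 ] F [ 0.  -0.2  0.8] w 0.0499 q [ 0.27  0.84  0.27  1.75 -0.36  0.6   0.44]
shift now [-0.0063  0.0001  0.0038]
twist [-0.0003  0.      0.    ] shift after twist [-0.0063  0.0001  0.0038]
```

Request:
{"name": "apply_moves", "arguments": {
  "claw": [0.05,0.05,0.01,0.01,0.01,0.01,0.01,0.01],
  "xyz": [
    [-0.0063,0,0.0035],
    [0,0,0],
    [0,0,0],
    [0,0,0],
    [0,0,0],
    [0,0,0],
    [0,0,0],
    [0,0,0]
  ],
  "twist": [
    [0,0,0],
    [0,0,0],
    [0,0,0],
    [0,0,0],
    [0,0,0],
    [0,0,0],
    [0,0,0],
    [0,0,0]
  ],
  "force": 60
}}

```text
clock: 12.55
position: [0.5281, -0.3282, 0.0025]
tool_rot: [3.141, 0.0, 1.256]
force: [0.3, 0.2, 3.8]
grip_width: 0.0159
finger_force: 58.2
```

```bash
python3 -c "
from h import *
to(.528,-.328,.002,1.256)"
```

```text
t 12.55 pos [ 0.5281 -0.3282  0.0025] rot [3.1411e+00 1.0000e-04 1.2558e+00] F [0.3 0.2 3.8] w 0.0159 q [ 0.28  0.85  0.27  1.75 -0.36  0.59  0.45]
shift now [ 0.0001 -0.0001  0.0005]
twist [ 0.0005  0.0001 -0.0002] shift after twist [ 0.0001 -0.0001  0.0005]
```

Request:
{"name": "apply_moves", "arguments": {
  "claw": [0.01,0.01,0.01,0.01,0.01,0.01],
  "xyz": [
    [0,0,-0.01],
    [0,0,-0.02],
    [0,0,-0.03],
    [0,0,-0.03],
    [0,0,-0.02],
    [0,0,0]
  ],
  "twist": [
    [0,0,0],
    [0,0,0],
    [0,0,0],
    [0,0,0],
    [0,0,0],
    [0,0,0]
  ]
}}

```text
clock: 13.15
position: [0.5288, -0.3287, 0.1154]
tool_rot: [3.138, 0.001, 1.256]
force: [-0.3, 0.1, -1.7]
grip_width: 0.0159
finger_force: 58.5
```

```bash
python3 -c "
from h import *
to(.528,-.328,.002,1.256)
f=bot.grab_frame('scene');g=bot.grab_frame('top')
a=cv2.resize(f['img'][180:300,250:390],None,fx=4,fy=4,interpolation=2); b=cv2.resize(g['img'][165:235,305:365],None,fx=4,fy=4,interpolation=2)
o=np.zeros((600,800,3),np.uint8); o[:480,:560]=a; o[:280,560:800]=b; save('g.png',o)
"
```

```text
t 13.15 pos [ 0.5288 -0.3287  0.1154] rot [3.1378e+00 6.0000e-04 1.2557e+00] F [-0.3  0.1 -1.7] w 0.0159 q [ 0.23  0.68  0.35  1.72 -0.31  0.79  0.41]
shift now [ 0.0005 -0.0014  0.1133]
twist [ 0.0038  0.0006 -0.0003] shift after twist [ 0.0004 -0.001   0.1134]
```

View pics/g.png

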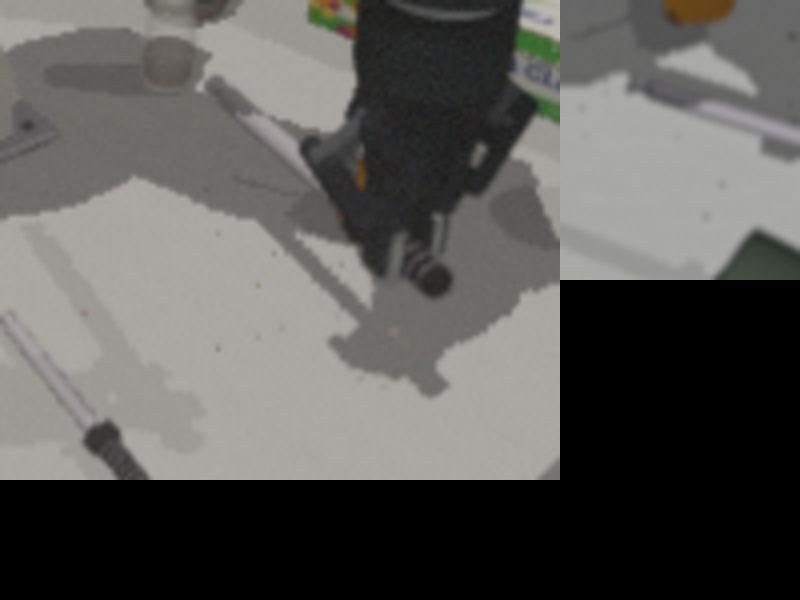

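```bash
cat > fit.py <<'E'
from h import *
from scipy.optimize import least_squares
def fitaxle(obs,pose=None,free=4):
    # obs: list (frame, y along axle from flange front, uv); params: along offset a (grip point vs TCP), h of grip over TCP, pitch(nose up), yaw err
    s=bot.observe(); p=np.array(s["position"]); yaw=s["tool_rot"][2]
    def pt(x,y):
        yw=yaw+(x[3] if free>3 else 0); e=np.array([np.cos(yw)*np.cos(x[2]),np.sin(yw)*np.cos(x[2]),np.sin(x[2])])
        o=p+x[0]*np.array([np.cos(yaw),np.sin(yaw),0])+[0,0,x[1]]
        return o+e*(y+.035)
    R=lambda x:np.r_[np.ravel([proj(f,pt(x,y))[0]-uv for f,y,uv in obs]),x[2]*10,(x[3]*50 if free>3 else 0)]
    r=least_squares(R,[0,.015,0]+[0]*(free-3)); print("a,h,pitch,yawerr",r.x.round(4),r.fun.round(2)); return r.x
E
python3 - <<'E'
from fit import *
f=bot.grab_frame('scene');g=bot.grab_frame('top')
fitaxle([(f,.152,(302.75,200.75)),(f,-.067,(358.2,249.5)),(g,.152,(323.2,184.5))])
E
```

```text
a,h,pitch,yawerr [ 0.0008  0.0176 -0.0686  0.0021] [ 0.57 -0.23  0.65  0.15 -0.95  0.15 -0.69  0.1 ]
```

```bash
cat >> fit.py <<'E'
D=np.array([.5213,.0741,0]); DY=-.149
RD=Ro.from_euler("z",DY)
def goal(x,y,z,pitch=0,yaw=0,cal=(.0008,.0176,-.055),Dd=D):
    """axle flange at (x,y,z) in dispenser frame, nose pitch up, yaw(ccw); prints moves"""
    G=RD*Ro.from_euler("z",yaw)*Ro.from_euler("x",pitch)   # axle axes: y to tip
    # tool axes in axle frame when cal pitch c: tool x = axle y lifted by -c ; 
    T0=Ro.from_matrix(np.array([[0,1,0],[1,0,0],[0,0,-1]]).T) # columns tool x,y,z in axle frame
    T0=Ro.from_matrix(np.column_stack([[0,1,0],[1,0,0],[0,0,-1]]))
    RT=G*Ro.from_euler("x",-cal[2])*T0
    o=Dd+RD.apply([x,y,z]); grip=o+G.apply([0,-.035,0])
    tcp=grip-RT.apply([cal[0],0,-cal[1]])
    s=bot.observe(); R=Ro.from_euler("xyz",s["tool_rot"])
    print("t",round(s["clock"],2),"F disp",RD.inv().apply(s["force"]).round(1),"M",np.round(s["moment"],2),"w",round(s["grip_width"],4))
    # current axle
    Gc=R*T0.inv()*Ro.from_euler("x",cal[2]); 
    gp=np.array(s["position"])+R.apply([cal[0],0,-cal[1]]); oc=gp+Gc.apply([0,.035,0])
    Q=RD.inv()*Gc; e=Q.apply([0,1,0]); oo=RD.inv().apply(oc-Dd); tip=oo+.153*e
    print("axle now flange",(oo*1e3).round(1),"tip",(tip*1e3).round(1),"dir",e.round(3))
    print("twist",(R.inv()*RT).as_rotvec().round(4),"shift after",RT.inv().apply(tcp-s["position"]).round(4),"shift before",R.inv().apply(tcp-s["position"]).round(4))
E
python3 -c "
from fit import *
goal(0,-.253,.12)"
```

```text
t 13.35 F disp [-0.3 -0.2 -2.1] M [-0.09  0.02  0.05] w 0.0155
axle now flange [  71.5 -361.1  127. ] tip [  96.7 -210.5  118.7] dir [ 0.165  0.985 -0.055]
twist [ 0.003   0.0545 -0.166 ] shift after [ 0.1079 -0.0656  0.0149] shift before [ 0.0962 -0.0826  0.0091]
```

Request:
{"name": "apply_moves", "arguments": {
  "claw": [0.01,0.01,0.01,0.01,0.01,0.01,0.01,0.01],
  "xyz": [
    [0,0,0],
    [0,0,0],
    [0.027,-0.0164,0.0037],
    [0.027,-0.0164,0.0037],
    [0.027,-0.0164,0.0037],
    [0.027,-0.0164,0.0037],
    [0,0,0],
    [0,0,0]
  ],
  "twist": [
    [0,0.027,-0.083],
    [0,0.027,-0.083],
    [0,0,0],
    [0,0,0],
    [0,0,0],
    [0,0,0],
    [0,0,0],
    [0,0,0]
  ]
}}

```text
clock: 14.15
position: [0.4789, -0.2104, 0.1025]
tool_rot: [3.138, -0.054, 1.423]
force: [0.8, -0.1, -1.2]
grip_width: 0.0159
finger_force: 58.6
```

```bash
python3 -c "
from fit import *
goal(0,-.253,.08)
f=bot.grab_frame('scene');g=bot.grab_frame('top')
a=cv2.resize(f['img'][165:265,220:320],None,fx=5,fy=5,interpolation=2); b=cv2.resize(g['img'][180:250,250:322],None,fx=4,fy=4,interpolation=2)
o=np.zeros((600,800,3),np.uint8); o[:500,:500]=a; o[:280,510:798]=b; save('i.png',o)
"
```

```text
t 14.15 F disp [ 0.8  0.  -1.2] M [-0.17 -0.   -0.04] w 0.0159
axle now flange [ 2.000e-01 -2.528e+02  1.201e+02] tip [ 1.000e-01 -9.980e+01  1.199e+02] dir [-0.001  1.    -0.001]
twist [0.0033 0.0011 0.001 ] shift after [-0.0024 -0.0003  0.04  ] shift before [-0.0024 -0.0004  0.04  ]
```

View pics/i.png

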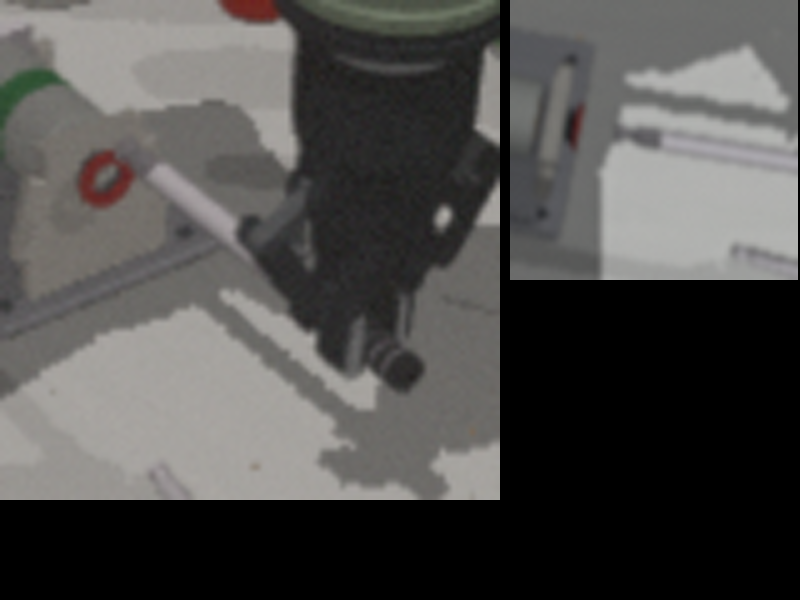

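```bash
python3 - <<'E'
from fit import *
f=bot.grab_frame('scene');g=bot.grab_frame('top')
print("pred tip S,T",proj(f,D+RD.apply([.0001,-.0998,.1199])),proj(g,D+RD.apply([.0001,-.0998,.1199])))
print("pred end S",proj(f,D+RD.apply([.0002,-.3198,.120])), "flange",proj(f,D+RD.apply([.0002,-.2528,.120])))
fitaxle([(f,.153,(243.9,193.9)),(f,-.067,(300.5,238.9)),(g,.153,(276.25,212.25))])
E
```

```text
pred tip S,T [[245.36540035 191.36615548]] [[275.88162281 211.19433818]]
pred end S [[301.51074346 237.24794453]] flange [[282.45387172 221.6533983 ]]
a,h,pitch,yawerr [ 0.0023  0.0109 -0.0066  0.0135] [ 0.71 -0.07  0.84  0.06 -1.09 -0.14 -0.07  0.67]
```

```bash
python3 - <<'E'
from fit import *
f=bot.grab_frame('scene');g=bot.grab_frame('top')
P0=D+RD.apply([0,-.1,.12])
r=least_squares(lambda P:np.r_[proj(f,P)[0]-(243.9,193.9),proj(g,P)[0]-(276.25,212.25)],P0)
print("tip disp",RD.inv().apply(r.x-D).round(4),r.fun.round(2))
# sub-pixel refinement of axle line in both images: shaft pixel columns
for n,F,A,B in(("S",f,[0,-.135,.118],[0,-.24,.118]),("T",g,[0,-.125,.118],[0,-.24,.118])):
    for t in np.linspace(.1,.8,5):
        y=A[1]+(B[1]-A[1])*t; q=proj(F,D+RD.apply([[0,y,.118],[0,y-.002,.118]])); d=q[1]-q[0]; d/=np.linalg.norm(d); nrm=np.array([-d[1],d[0]])
        k=np.arange(-9,9.01,.25); uv=(q[0]+k[:,None]*nrm).astype(np.float32)
        v=cv2.remap(F["img"].mean(2).astype(np.float32),uv[:,0].reshape(-1,1),uv[:,1].reshape(-1,1),cv2.INTER_LINEAR).ravel()
        print(n,y.round(3),nrm.round(2),v[::4].astype(int).tolist())
E
```

```text
tip disp [-0.0033 -0.1007  0.1144] [ 0.59 -0.12 -0.38  0.52]
S -0.146 [-0.63  0.77] [105, 106, 104, 103, 104, 104, 102, 106, 129, 152, 159, 152, 135, 116, 107, 111, 110, 110, 110]
S -0.164 [-0.63  0.77] [87, 86, 86, 86, 88, 97, 102, 111, 134, 156, 158, 152, 136, 109, 92, 87, 83, 81, 84]
S -0.182 [-0.63  0.77] [86, 88, 96, 104, 104, 103, 105, 111, 135, 156, 158, 152, 133, 109, 92, 93, 94, 100, 98]
S -0.201 [-0.63  0.77] [103, 105, 104, 103, 97, 75, 55, 56, 56, 55, 69, 112, 130, 110, 98, 103, 104, 105, 106]
S -0.219 [-0.63  0.77] [63, 62, 63, 60, 58, 49, 52, 54, 51, 46, 46, 52, 78, 102, 101, 104, 104, 106, 113]
T -0.136 [-0.18  0.98] [105, 105, 117, 145, 168, 174, 170, 154, 148, 160, 168, 158, 149, 157, 170, 174, 175, 175, 175]
T -0.157 [-0.18  0.98] [108, 123, 150, 170, 176, 174, 167, 153, 148, 159, 166, 157, 150, 159, 171, 176, 176, 176, 176]
T -0.177 [-0.18  0.98] [105, 111, 133, 160, 174, 173, 162, 147, 148, 161, 166, 157, 152, 163, 173, 176, 176, 176, 176]
T -0.197 [-0.18  0.98] [106, 117, 145, 170, 177, 175, 160, 145, 150, 165, 168, 155, 155, 168, 175, 176, 177, 175, 176]
T -0.217 [-0.18  0.98] [106, 106, 108, 118, 136, 157, 161, 152, 154, 166, 165, 156, 157, 168, 176, 176, 176, 176, 176]
```

```bash
sed -i 's/cal=(.0008,.0176,-.055)/cal=(.0008,.0126,-.055)/' fit.py; python3 -c "
from fit import *
goal(-.001,-.253,.08,yaw=-.027)"
```

```text
t 14.45 F disp [ 0.3  0.  -1.1] M [-0.14  0.06 -0.03] w 0.0158
axle now flange [   0.7 -253.5  115.4] tip [   0.8 -100.5  115.2] dir [ 0.001  1.    -0.001]
twist [0.0029 0.0014 0.0263] shift after [-0.0015 -0.0027  0.0354] shift before [-0.0014 -0.0028  0.0354]
```

Request:
{"name": "apply_moves", "arguments": {
  "claw": [0.01,0.01,0.01,0.01,0.01],
  "xyz": [
    [0,0,0],
    [-0.0015,-0.0027,0.012],
    [0,0,0.012],
    [0,0,0.0114],
    [0,0,0]
  ],
  "twist": [
    [0,0,0.0265],
    [0,0,0],
    [0,0,0],
    [0,0,0],
    [0,0,0]
  ]
}}

```text
clock: 14.95
position: [0.4757, -0.2095, 0.0656]
tool_rot: [3.141, -0.054, 1.395]
force: [-0.3, 0.2, -0.1]
grip_width: 0.0159
finger_force: 58.6
```

```bash
cat > prof.py <<'E'
from fit import *
goal(-.001,-.253,.08,yaw=-.027)
f=bot.grab_frame('scene');g=bot.grab_frame('top')
for n,F in(("S",f),("T",g)):
    for y in (-.105,-.115,-.13,-.145,-.16,-.175,-.19):
        q=proj(F,D+RD.apply([[0,y,.08],[0,y-.002,.08]])); d=q[1]-q[0]; d/=np.linalg.norm(d); nrm=np.array([-d[1],d[0]])
        k=np.arange(-7,7.01,1); uv=(q[0]+k[:,None]*nrm).astype(np.float32)
        v=cv2.remap(F["img"].mean(2).astype(np.float32),uv[:,0].reshape(-1,1),uv[:,1].reshape(-1,1),cv2.INTER_LINEAR).ravel()
        print(n,y,v.astype(int).tolist())
a=cv2.resize(f['img'][165:245,205:295],None,fx=6,fy=6,interpolation=2); b=cv2.resize(g['img'][190:240,245:315],None,fx=3,fy=3,interpolation=2)
o=np.zeros((600,800,3),np.uint8); o[:480,:540]=a; o[:150,550:760]=b; save('j.png',o)
E
python3 prof.py
```

```text
t 14.95 F disp [-0.3  0.2 -0.1] M [-0.12  0.07 -0.02] w 0.0159
axle now flange [  -2.  -252.2   78.2] tip [  2.  -99.2  78.1] dir [ 0.026  1.    -0.001]
twist [0.0002 0.0007 0.0006] shift after [-0.0007  0.001  -0.0018] shift before [-0.0007  0.001  -0.0018]
S -0.105 [113, 114, 113, 112, 114, 109, 102, 98, 101, 96, 94, 102, 110, 112, 112]
S -0.115 [109, 113, 114, 114, 111, 107, 102, 103, 98, 93, 92, 97, 109, 111, 111]
S -0.13 [100, 93, 90, 91, 91, 97, 118, 150, 154, 148, 129, 110, 106, 106, 103]
S -0.145 [101, 95, 91, 85, 73, 78, 124, 154, 160, 151, 132, 106, 102, 101, 99]
S -0.16 [100, 94, 94, 101, 99, 107, 131, 157, 158, 150, 135, 112, 102, 104, 106]
S -0.175 [103, 105, 105, 103, 105, 110, 134, 155, 160, 152, 136, 112, 102, 104, 104]
S -0.19 [104, 105, 105, 102, 104, 107, 121, 143, 141, 137, 127, 115, 114, 130, 134]
T -0.105 [107, 106, 106, 106, 109, 111, 109, 105, 106, 119, 138, 154, 161, 157, 151]
T -0.115 [106, 108, 122, 146, 160, 144, 115, 95, 94, 113, 146, 168, 175, 176, 175]
T -0.13 [113, 107, 120, 144, 156, 142, 120, 114, 113, 117, 140, 164, 174, 175, 175]
T -0.145 [114, 105, 109, 122, 141, 148, 151, 162, 165, 156, 153, 165, 174, 175, 176]
T -0.16 [107, 105, 111, 128, 146, 151, 151, 162, 165, 155, 151, 162, 174, 177, 176]
T -0.175 [113, 107, 121, 145, 160, 155, 150, 161, 166, 158, 158, 169, 176, 176, 177]
T -0.19 [116, 106, 109, 122, 141, 148, 150, 160, 166, 157, 155, 166, 175, 177, 177]
```

View pics/j.png

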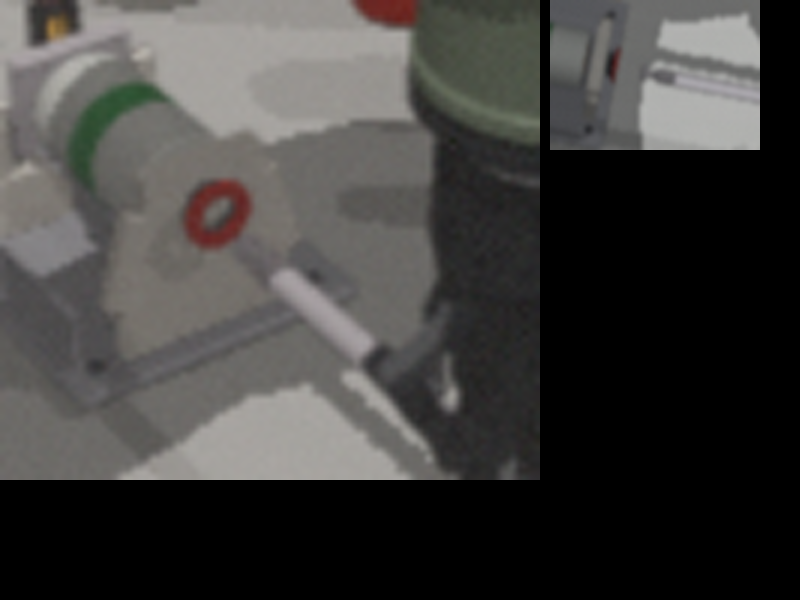

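Request:
{"name": "apply_moves", "arguments": {
  "claw": [0.01,0.01,0.01,0.01,0.01,0.01,0.01],
  "xyz": [
    [0,0.0023,-0.0023],
    [0,0,0],
    [0.007,-0.0002,0.0004],
    [0.007,-0.0002,0.0004],
    [0.005,-0.0001,0.0003],
    [0.004,-0.0001,0.0002],
    [0,0,0]
  ],
  "twist": [
    [0,0,0],
    [0,0,0],
    [0,0,0],
    [0,0,0],
    [0,0,0],
    [0,0,0],
    [0,0,0]
  ]
}}

```text
clock: 15.75
position: [0.4825, -0.187, 0.0698]
tool_rot: [3.139, -0.054, 1.396]
force: [0.2, 0.1, -1.7]
grip_width: 0.0155
finger_force: 58.6
```

```bash
python3 -c "
from fit import *
goal(-.001,-.226,.08,yaw=-.027)
f=bot.grab_frame('scene')
a=cv2.resize(f['img'][180:220,222:272],None,fx=16,fy=15,interpolation=2); save('k.png',a)
"
```

```text
t 15.75 F disp [ 0.2  0.1 -1.7] M [-0.23 -0.05  0.06] w 0.0155
axle now flange [   1.2 -228.8   82.4] tip [  5.2 -75.9  82.3] dir [ 0.026  1.    -0.001]
twist [0.0029 0.001  0.0016] shift after [ 0.0026 -0.0024  0.0026] shift before [ 0.0026 -0.0024  0.0026]
```

View pics/k.png

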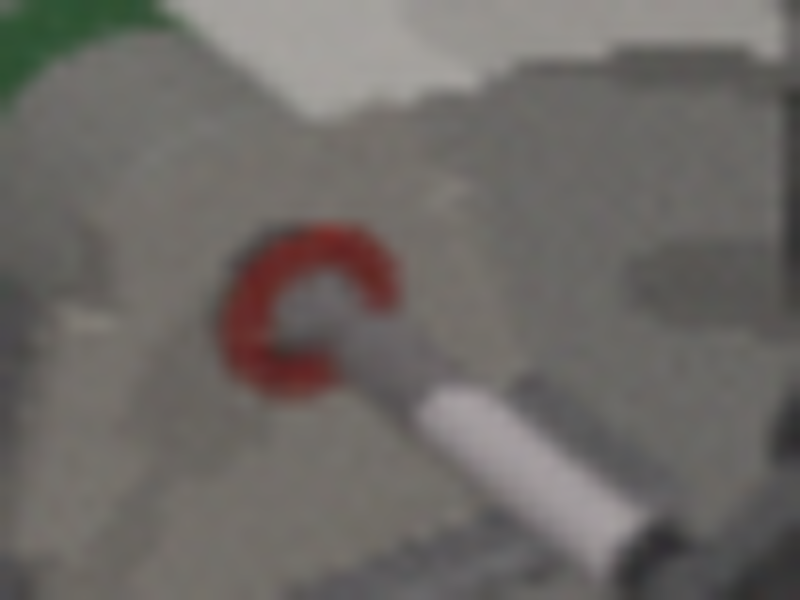

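Request:
{"name": "apply_moves", "arguments": {
  "claw": [0.01,0.01,0.01,0.01],
  "xyz": [
    [0.003,-0.0001,0.0002],
    [0.003,-0.0001,0.0002],
    [0.002,0,0.0001],
    [0,0,0]
  ],
  "twist": [
    [0,0,0],
    [0,0,0],
    [0,0,0],
    [0,0,0]
  ]
}}

```text
clock: 16.2
position: [0.4836, -0.1795, 0.0697]
tool_rot: [3.139, -0.054, 1.396]
force: [-0.4, 0.8, -0.5]
grip_width: 0.0158
finger_force: 58.6
```

```bash
cat > st.py <<'E'
from fit import *
goal(0,-.074,.08,yaw=-.027)
E
python3 st.py
```

```text
t 16.2 F disp [-0.5  0.7 -0.5] M [-0.13  0.06 -0.02] w 0.0158
axle now flange [   1.3 -221.2   82.3] tip [  5.3 -68.3  82.2] dir [ 0.026  1.    -0.001]
twist [0.0029 0.001  0.0009] shift after [ 0.1468 -0.0053  0.0105] shift before [ 0.1468 -0.0052  0.0103]
```

Request:
{"name": "apply_moves", "arguments": {
  "claw": [0.01,0.01,0.01,0.01],
  "xyz": [
    [0.003,-0.0001,0.0002],
    [0.003,-0.0001,0.0002],
    [0.002,0,0.0001],
    [0,0,0]
  ],
  "twist": [
    [0,0,0],
    [0,0,0],
    [0,0,0],
    [0,0,0]
  ]
}}

```text
clock: 16.6
position: [0.4848, -0.1715, 0.0697]
tool_rot: [3.139, -0.054, 1.396]
force: [-1.0, -0.3, -2.3]
grip_width: 0.0157
finger_force: 58.7
```

```bash
python3 st.py
```

```text
t 16.6 F disp [-1.  -0.4 -2.3] M [-0.25  0.1   0.02] w 0.0157
axle now flange [   1.2 -213.2   82.3] tip [  5.2 -60.2  82.1] dir [ 0.026  1.    -0.001]
twist [0.0028 0.001  0.0009] shift after [ 0.1388 -0.005   0.0099] shift before [ 0.1388 -0.0049  0.0098]
```

Request:
{"name": "apply_moves", "arguments": {
  "claw": [0.01,0.01,0.01,0.01,0.01],
  "xyz": [
    [0.003,-0.0001,0.0002],
    [0.003,-0.0001,0.0002],
    [0.003,-0.0001,0.0002],
    [0.003,-0.0001,0.0002],
    [0,0,0]
  ],
  "twist": [
    [0,0,0],
    [0,0,0],
    [0,0,0],
    [0,0,0],
    [0,0,0]
  ]
}}

```text
clock: 17.1
position: [0.4866, -0.1594, 0.0695]
tool_rot: [3.139, -0.054, 1.396]
force: [-0.7, -0.5, -1.4]
grip_width: 0.0162
finger_force: 58.7
```

```bash
python3 st.py
```

```text
t 17.1 F disp [-0.6 -0.6 -1.4] M [-0.19  0.1   0.04] w 0.0162
axle now flange [   1.2 -200.9   82.1] tip [  5.2 -48.   82. ] dir [ 0.026  1.    -0.001]
twist [0.0029 0.0009 0.0013] shift after [ 0.1265 -0.0047  0.0091] shift before [ 0.1265 -0.0046  0.009 ]
```

Request:
{"name": "apply_moves", "arguments": {
  "claw": [0.01,0.01,0.01,0.01,0.01,0.01],
  "xyz": [
    [0.003,-0.0001,0.0002],
    [0.004,-0.0001,0.0002],
    [0.004,-0.0001,0.0002],
    [0.004,-0.0001,0.0002],
    [0.004,-0.0001,0.0002],
    [0,0,0]
  ],
  "twist": [
    [0,0,0],
    [0,0,0],
    [0,0,0],
    [0,0,0],
    [0,0,0],
    [0,0,0]
  ]
}}

```text
clock: 17.7
position: [0.4895, -0.1404, 0.0696]
tool_rot: [3.139, -0.054, 1.396]
force: [-0.4, 0.3, -2.3]
grip_width: 0.0161
finger_force: 58.7
```

```bash
python3 st.py
```

```text
t 17.7 F disp [-0.5  0.3 -2.3] M [-0.14  0.05  0.02] w 0.0161
axle now flange [   1.2 -181.8   82.2] tip [  5.2 -28.8  82. ] dir [ 0.026  1.    -0.001]
twist [0.003  0.0009 0.0014] shift after [ 0.1074 -0.0042  0.0081] shift before [ 0.1074 -0.0041  0.008 ]
```

Request:
{"name": "apply_moves", "arguments": {
  "claw": [0.01,0.01,0.01,0.01,0.01,0.01,0.01,0.01],
  "xyz": [
    [0.005,-0.0001,0.0003],
    [0.005,-0.0001,0.0003],
    [0.005,-0.0002,0.0003],
    [0.005,-0.0001,0.0003],
    [0.005,-0.0001,0.0003],
    [0.005,-0.0002,0.0003],
    [0.005,-0.0001,0.0002],
    [0,0,0]
  ],
  "twist": [
    [0,0,0],
    [0,0,0],
    [0,0,0],
    [0,0,0],
    [0,0,0],
    [0,0,0],
    [0,0,0],
    [0,0,0]
  ]
}}

```text
clock: 18.5
position: [0.4947, -0.1056, 0.0694]
tool_rot: [3.139, -0.054, 1.396]
force: [0.8, -0.7, -2.0]
grip_width: 0.0158
finger_force: 58.7
```

```bash
python3 st.py
```

```text
t 18.5 F disp [ 0.9 -0.6 -2. ] M [-0.15  0.08  0.01] w 0.0158
axle now flange [   1.2 -146.6   82. ] tip [ 5.1  6.4 81.9] dir [ 0.026  1.    -0.001]
twist [0.0029 0.0009 0.0015] shift after [ 0.0723 -0.0032  0.006 ] shift before [ 0.0723 -0.0032  0.006 ]
```

Request:
{"name": "apply_moves", "arguments": {
  "claw": [0.01,0.01,0.01,0.01,0.01,0.01,0.01,0.01,0.01],
  "xyz": [
    [0.005,-0.0001,0.0003],
    [0.005,-0.0001,0.0003],
    [0.005,-0.0002,0.0003],
    [0.005,-0.0001,0.0003],
    [0.005,-0.0001,0.0003],
    [0.005,-0.0002,0.0003],
    [0.005,-0.0001,0.0002],
    [0.003,-0.0001,0.0002],
    [0,0,0]
  ],
  "twist": [
    [0,0,0],
    [0,0,0],
    [0,0,0],
    [0,0,0],
    [0,0,0],
    [0,0,0],
    [0,0,0],
    [0,0,0],
    [0,0,0]
  ]
}}

```text
clock: 19.4
position: [0.5003, -0.0683, 0.0693]
tool_rot: [3.139, -0.054, 1.396]
force: [0.5, -0.6, -0.9]
grip_width: 0.0158
finger_force: 58.7
```

```bash
python3 st.py
```

```text
t 19.4 F disp [ 0.6 -0.6 -0.9] M [-0.15 -0.02 -0.01] w 0.0158
axle now flange [   1.2 -108.9   81.9] tip [ 5.2 44.1 81.7] dir [ 0.026  1.    -0.001]
twist [0.003  0.0011 0.0012] shift after [ 0.0347 -0.0022  0.0038] shift before [ 0.0347 -0.0022  0.0038]
```

Request:
{"name": "apply_moves", "arguments": {
  "claw": [0.01,0.01,0.01,0.01,0.01,0.01],
  "xyz": [
    [0.003,-0.0001,0.0002],
    [0.003,-0.0001,0.0002],
    [0.002,0,0.0001],
    [0.0015,0,0.0001],
    [0.001,0,0],
    [0,0,0]
  ],
  "twist": [
    [0,0,0],
    [0,0,0],
    [0,0,0],
    [0,0,0],
    [0,0,0],
    [0,0,0]
  ]
}}

```text
clock: 20.0
position: [0.5019, -0.0583, 0.0693]
tool_rot: [3.139, -0.054, 1.395]
force: [-0.5, -0.3, -1.7]
grip_width: 0.0159
finger_force: 58.7
```

```bash
python3 st.py
```

```text
t 20.0 F disp [-0.4 -0.4 -1.7] M [-0.14  0.04 -0.03] w 0.0159
axle now flange [  1.3 -98.8  81.9] tip [ 5.4 54.2 81.7] dir [ 0.026  1.    -0.001]
twist [0.003  0.0012 0.0007] shift after [ 0.0246 -0.0021  0.0033] shift before [ 0.0246 -0.002   0.0032]
```

Request:
{"name": "apply_moves", "arguments": {
  "claw": [0.01,0.01,0.01,0.01],
  "xyz": [
    [0.001,0,0.0001],
    [0.001,0,0],
    [0.001,0,0.0001],
    [0,0,0]
  ],
  "twist": [
    [0,0,0],
    [0,0,0],
    [0,0,0],
    [0,0,0]
  ]
}}

```text
clock: 20.4
position: [0.5024, -0.0553, 0.0692]
tool_rot: [3.139, -0.054, 1.396]
force: [0.1, -0.1, -1.2]
grip_width: 0.0159
finger_force: 58.7
```

```bash
python3 st.py
```

```text
t 20.4 F disp [ 0.2 -0.1 -1.2] M [-0.12  0.06  0.06] w 0.0159
axle now flange [  1.4 -95.7  81.8] tip [ 5.4 57.3 81.6] dir [ 0.026  1.    -0.001]
twist [0.003  0.0011 0.0008] shift after [ 0.0215 -0.002   0.003 ] shift before [ 0.0215 -0.002   0.003 ]
```

Request:
{"name": "apply_moves", "arguments": {
  "claw": [0.01,0.01,0.01,0.01],
  "xyz": [
    [0.0015,0,0.0001],
    [0.0015,0,0.0001],
    [0.001,0,0.0001],
    [0,0,0]
  ],
  "twist": [
    [0,0,0],
    [0,0,0],
    [0,0,0],
    [0,0,0]
  ]
}}

```text
clock: 20.8
position: [0.5031, -0.0513, 0.0691]
tool_rot: [3.139, -0.054, 1.396]
force: [-0.2, -0.5, -0.9]
grip_width: 0.0157
finger_force: 58.7
```

```bash
python3 st.py
```

```text
t 20.8 F disp [-0.2 -0.6 -0.9] M [-0.16  0.03  0.04] w 0.0157
axle now flange [  1.5 -91.6  81.7] tip [ 5.5 61.3 81.6] dir [ 0.026  1.    -0.001]
twist [0.003  0.0011 0.0008] shift after [ 0.0175 -0.002   0.0027] shift before [ 0.0175 -0.002   0.0027]
```

Free so far, so the nose is in the left bore. I keep going gently towards the catch.

Request:
{"name": "apply_moves", "arguments": {
  "claw": [0.01,0.01,0.01,0.01],
  "xyz": [
    [0.0015,0,0.0001],
    [0.0015,0,0.0001],
    [0.001,0,0.0001],
    [0,0,0]
  ],
  "twist": [
    [0,0,0],
    [0,0,0],
    [0,0,0],
    [0,0,0]
  ]
}}

```text
clock: 21.2
position: [0.5038, -0.0474, 0.069]
tool_rot: [3.139, -0.054, 1.396]
force: [-0.3, -0.1, -1.2]
grip_width: 0.0157
finger_force: 58.7
```

```bash
python3 st.py
```

```text
t 21.2 F disp [-0.2 -0.2 -1.2] M [-0.17  0.04  0.01] w 0.0157
axle now flange [  1.6 -87.6  81.6] tip [ 5.6 65.3 81.5] dir [ 0.026  1.    -0.001]
twist [0.003  0.0011 0.0008] shift after [ 0.0135 -0.002   0.0024] shift before [ 0.0135 -0.002   0.0024]
```

Request:
{"name": "apply_moves", "arguments": {
  "claw": [0.01,0.01,0.01,0.01],
  "xyz": [
    [0.0015,0,0.0001],
    [0.0015,0,0.0001],
    [0.001,0,0.0001],
    [0,0,0]
  ],
  "twist": [
    [0,0,0],
    [0,0,0],
    [0,0,0],
    [0,0,0]
  ]
}}

```text
clock: 21.6
position: [0.5045, -0.0435, 0.0689]
tool_rot: [3.139, -0.054, 1.396]
force: [-0.8, -0.4, -2.0]
grip_width: 0.0159
finger_force: 58.6
```

```bash
python3 st.py
```

```text
t 21.6 F disp [-0.7 -0.5 -2. ] M [-0.36  0.05  0.02] w 0.0159
axle now flange [  1.7 -83.7  81.5] tip [ 5.8 69.2 81.3] dir [ 0.026  1.    -0.001]
twist [0.003  0.0012 0.0007] shift after [ 0.0096 -0.002   0.0021] shift before [ 0.0096 -0.002   0.0021]
```

Request:
{"name": "apply_moves", "arguments": {
  "claw": [0.01,0.01,0.01,0.01],
  "xyz": [
    [0.001,0,0.0001],
    [0.001,0,0],
    [0.001,0,0.0001],
    [0,0,0]
  ],
  "twist": [
    [0,0,0],
    [0,0,0],
    [0,0,0],
    [0,0,0]
  ]
}}

```text
clock: 22.0
position: [0.5051, -0.0403, 0.0689]
tool_rot: [3.139, -0.054, 1.396]
force: [0.2, 0.6, -2.1]
grip_width: 0.016
finger_force: 58.6
```

```bash
python3 st.py
```

```text
t 22.0 F disp [ 0.1  0.6 -2.1] M [-0.2  -0.02 -0.07] w 0.016
axle now flange [  1.8 -80.4  81.5] tip [ 5.9 72.5 81.4] dir [ 0.026  1.    -0.001]
twist [0.003  0.0008 0.0008] shift after [ 0.0063 -0.0021  0.0019] shift before [ 0.0063 -0.0021  0.0019]
```

Request:
{"name": "apply_moves", "arguments": {
  "claw": [0.01,0.01,0.01,0.01],
  "xyz": [
    [0.001,0,0.0001],
    [0.001,0,0],
    [0.001,0,0.0001],
    [0,0,0]
  ],
  "twist": [
    [0,0,0],
    [0,0,0],
    [0,0,0],
    [0,0,0]
  ]
}}

```text
clock: 22.4
position: [0.5055, -0.0374, 0.0689]
tool_rot: [3.139, -0.054, 1.396]
force: [-0.7, 0.9, -1.7]
grip_width: 0.0156
finger_force: 58.6
```

```bash
python3 st.py
```

```text
t 22.4 F disp [-0.8  0.8 -1.7] M [-0.17  0.03 -0.03] w 0.0156
axle now flange [  1.9 -77.5  81.5] tip [ 5.9 75.5 81.3] dir [ 0.026  1.    -0.001]
twist [0.0029 0.001  0.001 ] shift after [ 0.0033 -0.002   0.0017] shift before [ 0.0033 -0.002   0.0017]
```

Request:
{"name": "apply_moves", "arguments": {
  "claw": [0.01,0.01,0.01,0.01],
  "xyz": [
    [0.001,0,0.0001],
    [0.001,0,0],
    [0,0,0],
    [0,0,0]
  ],
  "twist": [
    [0,0,0],
    [0,0,0],
    [0,0,0],
    [0,0,0]
  ]
}}

```text
clock: 22.8
position: [0.5057, -0.0362, 0.0689]
tool_rot: [3.139, -0.053, 1.395]
force: [-0.6, -4.4, -2.4]
grip_width: 0.0158
finger_force: 58.7
```

```bash
python3 st.py
```

```text
t 22.8 F disp [ 0.1 -4.5 -2.4] M [-1.32  0.28  0.07] w 0.0158
axle now flange [  1.9 -76.3  81.4] tip [ 6.  76.6 81.2] dir [ 0.027  1.    -0.002]
twist [0.003  0.0017 0.0001] shift after [ 0.0022 -0.002   0.0016] shift before [ 0.0022 -0.002   0.0016]
```

Request:
{"name": "apply_moves", "arguments": {
  "claw": [0.01,0.01,0.01],
  "xyz": [
    [0.001,0,0.0001],
    [0,0,0],
    [0,0,0]
  ],
  "twist": [
    [0,0,0],
    [0,0,0],
    [0,0,0]
  ]
}}

```text
clock: 23.1
position: [0.5059, -0.0353, 0.0688]
tool_rot: [3.139, -0.053, 1.395]
force: [-0.3, -4.9, -1.1]
grip_width: 0.0159
finger_force: 58.7
```

Request:
{"name": "apply_moves", "arguments": {
  "claw": [0.01,0.01,0.01],
  "xyz": [
    [0.001,0,0.0001],
    [0,0,0],
    [0,0,0]
  ],
  "twist": [
    [0,0,0],
    [0,0,0],
    [0,0,0]
  ]
}}

```text
clock: 23.4
position: [0.5059, -0.0349, 0.0687]
tool_rot: [3.139, -0.053, 1.394]
force: [-2.1, -9.4, -2.6]
grip_width: 0.0158
finger_force: 58.7
```

```bash
python3 st.py
```

```text
t 23.4 F disp [-0.7 -9.6 -2.6] M [-2.16  0.4   0.11] w 0.0158
axle now flange [  1.9 -75.   81.3] tip [ 6.2 78.  80.9] dir [ 0.028  1.    -0.002]
twist [ 0.003   0.0024 -0.0005] shift after [ 0.0009 -0.002   0.0014] shift before [ 0.0009 -0.002   0.0014]
```

Request:
{"name": "apply_moves", "arguments": {
  "claw": [0.01,0.01,0.01],
  "xyz": [
    [0.001,0,0.0001],
    [0,0,0],
    [0,0,0]
  ],
  "twist": [
    [0,0,0],
    [0,0,0],
    [0,0,0]
  ]
}}

```text
clock: 23.7
position: [0.5061, -0.0342, 0.0687]
tool_rot: [3.139, -0.052, 1.394]
force: [-2.0, -11.4, -1.5]
grip_width: 0.0155
finger_force: 58.8
```

Request:
{"name": "apply_moves", "arguments": {
  "claw": [0.01,0.01,0.01],
  "xyz": [
    [0.0007,0,0],
    [0,0,0],
    [0,0,0]
  ],
  "twist": [
    [0,0,0],
    [0,0,0],
    [0,0,0]
  ]
}}

```text
clock: 24.0
position: [0.5061, -0.0337, 0.0687]
tool_rot: [3.139, -0.052, 1.394]
force: [-3.5, -13.2, -1.1]
grip_width: 0.0159
finger_force: 58.8
```

```bash
python3 st.py
```

```text
t 24.0 F disp [ -1.5 -13.6  -1.1] M [-2.9   0.54  0.11] w 0.0159
axle now flange [  2.  -73.8  81.3] tip [ 6.3 79.2 80.8] dir [ 0.028  1.    -0.003]
twist [ 0.0031  0.0029 -0.0008] shift after [-0.0003 -0.002   0.0013] shift before [-0.0003 -0.002   0.0013]
```

Request:
{"name": "apply_moves", "arguments": {
  "claw": [0.01,0.01,0.01,0.01,0.01],
  "xyz": [
    [-0.001,0,0],
    [-0.001,0,0],
    [-0.001,0,-0.0001],
    [0,0,0],
    [0,0,0]
  ],
  "twist": [
    [0,0,0],
    [0,0,0],
    [0,0,0],
    [0,0,0],
    [0,0,0]
  ]
}}

```text
clock: 24.5
position: [0.5059, -0.0352, 0.0687]
tool_rot: [3.139, -0.054, 1.395]
force: [-1.5, -5.2, -2.4]
grip_width: 0.0161
finger_force: 58.7
```

```bash
python3 st.py
```

```text
t 24.5 F disp [-0.7 -5.4 -2.4] M [-1.31  0.27  0.01] w 0.0161
axle now flange [  1.9 -75.3  81.3] tip [ 6.  77.6 81.1] dir [ 0.027  1.    -0.001]
twist [0.003  0.0014 0.0003] shift after [ 0.0012 -0.002   0.0014] shift before [ 0.0012 -0.002   0.0014]
```

Request:
{"name": "apply_moves", "arguments": {
  "claw": [0.01,0.01,0.01,0.01],
  "xyz": [
    [-0.001,0,0],
    [-0.001,0,-0.0001],
    [0,0,0],
    [0,0,0]
  ],
  "twist": [
    [0,0,0],
    [0,0,0],
    [0,0,0],
    [0,0,0]
  ]
}}

```text
clock: 24.9
position: [0.5058, -0.0358, 0.0687]
tool_rot: [3.139, -0.055, 1.397]
force: [1.4, 5.1, -1.7]
grip_width: 0.0154
finger_force: 58.5
```

```bash
python3 st.py
```

```text
t 24.9 F disp [ 0.6  5.3 -1.7] M [ 0.95 -0.2  -0.07] w 0.0154
axle now flange [  1.9 -75.9  81.4] tip [ 5.8 77.1 81.4] dir [0.025 1.    0.   ]
twist [ 0.0028 -0.0001  0.0017] shift after [ 0.0017 -0.002   0.0015] shift before [ 0.0017 -0.002   0.0014]
```

Request:
{"name": "apply_moves", "arguments": {
  "claw": [0.01,0.01,0.05,0.05,0.05,0.05,0.05,0.05,0.05,0.05,0.05,0.05],
  "xyz": [
    [0.001,0,0],
    [0,0,0],
    [0,0,0],
    [0,0,0],
    [0,0,0],
    [0,0,0],
    [0,0,-0.01],
    [0,0,-0.02],
    [0,0,-0.03],
    [0,0,-0.03],
    [0,0,-0.03],
    [0,0,0]
  ],
  "twist": [
    [0,0,0],
    [0,0,0],
    [0,0,0],
    [0,0,0],
    [0,0,0],
    [0,0,0],
    [0,0,0],
    [0,0,0],
    [0,0,0],
    [0,0,0],
    [0,0,0],
    [0,0,0]
  ]
}}

```text
clock: 26.1
position: [0.5058, -0.0428, 0.1925]
tool_rot: [3.133, -0.055, 1.395]
force: [0.3, -0.1, -2.1]
grip_width: 0.0501
finger_force: 0.0
```

```bash
python3 - <<'E'
from fit import *
print({k:np.round(v,3).tolist() for k,v in bot.observe().items() if k in("clock","position","force","grip_width")})
g=bot.grab_frame('top');f=bot.grab_frame('scene')
for c in('scene','top'):
    for q in('roll','axle','axle_grip','salt_shaker','sauce_tub','ramekin'):
        for d in bot.find_in(c,q)[:2]: print(c,q,round(d['score'],2),np.round(d['position'],3),RD.inv().apply(np.array(d['position'])-D).round(3))
# flange/handle dark profile along the axle line in the scene view
y=np.arange(-.15,-.06,.004); q=proj(f,D+RD.apply(np.c_[0*y,y,0*y+.08])).astype(np.float32)
v=cv2.remap(f["img"].mean(2).astype(np.float32),q[:,:1],q[:,1:],1).ravel(); print(list(zip((y*1e3).round().astype(int),v.astype(int))))
E
```

```text
{'clock': 26.1, 'position': [0.506, -0.043, 0.193], 'force': [0.315, -0.13, -2.066], 'grip_width': 0.05}
scene roll 0.97 [0.507 0.069 0.094] [-0.013 -0.007  0.094]
scene axle 0.73 [ 0.403 -0.225  0.012] [-0.073 -0.314  0.012]
scene axle 0.49 [ 0.5   -0.034  0.085] [-0.005 -0.11   0.085]
scene axle_grip 0.66 [ 0.402 -0.225  0.008] [-0.074 -0.313  0.008]
scene axle_grip 0.53 [ 0.5   -0.036  0.088] [-0.005 -0.112  0.088]
scene salt_shaker 0.93 [ 0.682 -0.02   0.042] [ 0.173 -0.069  0.042]
scene sauce_tub 0.77 [ 0.671 -0.221  0.023] [ 0.192 -0.27   0.023]
scene ramekin 0.85 [0.685 0.302 0.032] [0.128 0.25  0.032]
top roll 0.81 [0.516 0.068 0.1  ] [-0.004 -0.006  0.1  ]
top axle_grip 0.54 [ 0.397 -0.262  0.015] [-0.073 -0.351  0.015]
top salt_shaker 0.69 [0.721 0.31  0.028] [0.162 0.263 0.028]
top salt_shaker 0.59 [ 0.683 -0.008  0.078] [ 0.172 -0.057  0.078]
top ramekin 0.6 [0.719 0.307 0.03 ] [0.161 0.259 0.03 ]
[(np.int64(-150), np.int64(66)), (np.int64(-146), np.int64(42)), (np.int64(-142), np.int64(45)), (np.int64(-138), np.int64(45)), (np.int64(-134), np.int64(45)), (np.int64(-130), np.int64(59)), (np.int64(-126), np.int64(61)), (np.int64(-122), np.int64(58)), (np.int64(-118), np.int64(62)), (np.int64(-114), np.int64(58)), (np.int64(-110), np.int64(65)), (np.int64(-106), np.int64(58)), (np.int64(-102), np.int64(59)), (np.int64(-98), np.int64(54)), (np.int64(-94), np.int64(60)), (np.int64(-90), np.int64(56)), (np.int64(-86), np.int64(62)), (np.int64(-82), np.int64(48)), (np.int64(-78), np.int64(41)), (np.int64(-74), np.int64(41)), (np.int64(-70), np.int64(44)), (np.int64(-66), np.int64(47)), (np.int64(-62), np.int64(61))]
```

```bash
python3 -c "
from workcell import bot
print(bot.job_done())"
```

```text
the job is handed in; nothing more can be done
None
```

I handed the job in at about 26 s. The roll is in the trough and the axle is through both plates. A pull-back test met +5 N and stuck before I let go, so the catch is holding. The push never passed about 14 N, and the bystanders showed no sign of having moved. The hand-in returned no verdict.

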